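Put the syrup station back into service

TASK

The syrup station on the bakery counter has been cleaned and stands open: push the white valve block back up against the seal of the dispenser and give both cam levers, left and right, their full quarter turn outward, so that the block is drawn tight and locked. Only then stand every syrup canister upright in a dock of its own, cap down as it stands now, and press each one down until its sprung valve pad is fully depressed and stays down. Leave the mug and the bottle where they are.

Things in the scene. Friction and masses are not known exactly. Their poses are not given: they have to be found in the camera images.
- station: Syrup station, fixed on the counter: a steel deck 12 mm high with the dispenser housing (110 mm high, 300 mm wide, front face 52 mm behind the origin) on its far side. Origin at counter level under the middle of the dock row when the valve block is home; x points from the robot's side towards the housing, y to the left, z up.
- valve_block (a joint): White valve block (90 x 316 x 30 mm, top 44 mm above the counter) sliding along the station's x: 0 is 30 mm short of home, 0.030 m is home (stop). Friction 3 N. A springy seal on the housing meets it at 0.026 and pushes back with up to 10 N, so a push alone does not keep it home. The cams can catch it from 0.024 on.
- push_face (a point): Middle of the valve block's front face (a thin steel push plate), 32 mm above the counter, 46 mm in front of the dock row: push here towards the station's +x. The block's front runs from 14 to 44 mm above the counter, the deck below it is 12 mm high.
- cam_left (a joint): Left cam lever (station's +y end), upright axis. 0 = open, lever along the station's +x; turns outward, counter-clockwise from above, a quarter turn to 1.57 (stop 1.60), lever along +y. Its spiral hook catches a keeper pin on the block's end and draws the block home between about 0.7 and 1.3 rad; beyond, it stays locked. Takes 1 to 6 N at the knob. Starts at 0 to 0.15.
- cam_right (a joint): Right cam lever (on the station's -y end), the mirror image: 0 = open, pointing to the station's +x; it turns outward, clockwise from above, to 1.57, where the lever points to -y.
- cam_left_knob (a point): Centre of the top of the left lever's upright black knob, a round post 16 mm in diameter, 105 mm above the counter and standing 51 mm above its lever plate, 55 mm from the cam axis. Moves with the lever.
- cam_right_knob (a point): Centre of the top of the right lever's knob, same sizes.
- cam_left_axis (a point): A point on the left cam's upright axis, 54 mm above the counter.
- cam_right_axis (a point): A point on the right cam's upright axis, 54 mm above the counter.
- dock_1 (a point): Dock 1 of 4 (1 leftmost, at +y; pitch 80 mm): point on its axis 48 mm above the counter, where the canister's underside lies when the pad is fully down. Steel collar around it, 63 mm inside, 73 mm outside diameter, top 80 mm above the counter. Moves with the block; axes as the station's. Neighbouring canisters leave 26 mm between them: put the fingers along the station's x, before and behind.
- dock_2 (a point): Dock 2 of 4 (1 leftmost, at +y; pitch 80 mm): point on its axis 48 mm above the counter, where the canister's underside lies when the pad is fully down. Steel collar around it, 63 mm inside, 73 mm outside diameter, top 80 mm above the counter. Moves with the block; axes as the station's. Neighbouring canisters leave 26 mm between them: put the fingers along the station's x, before and behind.
- dock_3 (a point): Dock 3 of 4 (1 leftmost, at +y; pitch 80 mm): point on its axis 48 mm above the counter, where the canister's underside lies when the pad is fully down. Steel collar around it, 63 mm inside, 73 mm outside diameter, top 80 mm above the counter. Moves with the block; axes as the station's. Neighbouring canisters leave 26 mm between them: put the fingers along the station's x, before and behind.
- dock_4 (a point): Dock 4 of 4 (1 leftmost, at +y; pitch 80 mm): point on its axis 48 mm above the counter, where the canister's underside lies when the pad is fully down. Steel collar around it, 63 mm inside, 73 mm outside diameter, top 80 mm above the counter. Moves with the block; axes as the station's. Neighbouring canisters leave 26 mm between them: put the fingers along the station's x, before and behind.
- pad_1 (a joint): Sprung valve pad of dock 1, a disc 58 mm in diameter in the collar: 0 = up (top 60 mm above the counter), 0.012 m = fully depressed. Going down takes about 13 N in all, damped (press at about 15 mm/s); a canister's own weight (4 to 5.5 N) does not sink it, but holds it once fully down. An empty pad springs back up.
- pad_2 (a joint): Sprung valve pad of dock 2, a disc 58 mm in diameter in the collar: 0 = up (top 60 mm above the counter), 0.012 m = fully depressed. Going down takes about 13 N in all, damped (press at about 15 mm/s); a canister's own weight (4 to 5.5 N) does not sink it, but holds it once fully down. An empty pad springs back up.
- pad_3 (a joint): Sprung valve pad of dock 3, a disc 58 mm in diameter in the collar: 0 = up (top 60 mm above the counter), 0.012 m = fully depressed. Going down takes about 13 N in all, damped (press at about 15 mm/s); a canister's own weight (4 to 5.5 N) does not sink it, but holds it once fully down. An empty pad springs back up.
- pad_4 (a joint): Sprung valve pad of dock 4, a disc 58 mm in diameter in the collar: 0 = up (top 60 mm above the counter), 0.012 m = fully depressed. Going down takes about 13 N in all, damped (press at about 15 mm/s); a canister's own weight (4 to 5.5 N) does not sink it, but holds it once fully down. An empty pad springs back up.
- canister_1: Syrup canister standing on its valve cap, as it also stands in a dock: steel cylinder 54 mm in diameter, 120 mm tall in all, at the bottom a black cap 56 mm in diameter and 22 mm high, pale label band; round about its axis, about 0.48 kg, the cap slides easily. Origin at the centre of its underside, z up its axis. Three or four are present; an absent one reads None.
- canister_2: Syrup canister standing on its valve cap, as it also stands in a dock: steel cylinder 54 mm in diameter, 120 mm tall in all, at the bottom a black cap 56 mm in diameter and 22 mm high, pale label band; round about its axis, about 0.48 kg, the cap slides easily. Origin at the centre of its underside, z up its axis. Three or four are present; an absent one reads None.
- canister_3: Syrup canister standing on its valve cap, as it also stands in a dock: steel cylinder 54 mm in diameter, 120 mm tall in all, at the bottom a black cap 56 mm in diameter and 22 mm high, pale label band; round about its axis, about 0.48 kg, the cap slides easily. Origin at the centre of its underside, z up its axis. Three or four are present; an absent one reads None.
- canister_4: Syrup canister standing on its valve cap, as it also stands in a dock: steel cylinder 54 mm in diameter, 120 mm tall in all, at the bottom a black cap 56 mm in diameter and 22 mm high, pale label band; round about its axis, about 0.48 kg, the cap slides easily. Origin at the centre of its underside, z up its axis. Three or four are present; an absent one reads None.
- cup: Bystander: a white ceramic mug 84 mm across, 75 mm tall. Origin under its centre.
- juice_bottle: Bystander: a green glass bottle 64 mm across, 160 mm tall. Origin under its centre.
Not all that is in view belongs to the job. What is shaped like the canister_1 but orange or red is not meant.

How it is judged:
By the outcome, as a careful person would: the job done as asked, in the order asked, and still so for the second after the job is handed in, with the robot touching nothing.
Of canister_1, canister_2, canister_3, canister_4 only 3 to 4 are there at a start; the rules pass over those that are not, and their reading is None.
At some moment in a run one of canister_1, canister_2, canister_3, canister_4 may be knocked a few centimetres aside while the robot is not near it.
It also fails if it takes over 200 s, if anything falls off the work surface, if the arm or the gripper's body presses on something with over 40 N, if the wrist force passes 120 N, or if a joint passes its speed limit or range.

ROBOT

A 6-joint arm with a two-finger parallel gripper is mounted at the origin on the work surface. World frame = base frame: x ahead of the robot, y to its left, z up, the work surface at z = 0. Lengths are in m, angles in rad, forces in N, time in s.
With the tool pointing down it reaches from about 0.375 to 0.9 m from the base axis. Payload 3.1 kg.
Tool frame: the origin (TCP) lies at the very end of the fingers, on their centre line; the grasp point (between the pads) lies 19 mm behind it (manip.pinch_z is the distance from the TCP to the grasp point, in m); z points along the fingers, y is the direction in which the jaws open and shut (so a half turn about z gives the same grasp; the last joint's range is limited). The gripper opens to 85 mm and grips with 20 to 120 N. Pads are 22 mm wide; open, the fingers measure 114 mm over their backs; the gripper's body (76 mm by 85 mm) begins 54 mm behind the grasp point. The pads swing forward as they close: fully open they stand 13 mm farther back than shut.
Start: joints at [-1.393, 0.527, 1.433, -0, 1.181, -0.178], TCP at [0.218, -0.586, 0.195] pointing down, gripper open.
Joint ranges: [-3.08, 3.08], [-0.75, 2.2], [0.22, 2.44], [-1.43, 4.57], [0, 2.65], [-2.85, 2.85]. Speed limits (rad/s): [2.79, 2.79, 3.14, 3.14, 3.14, 3.14].

INTERFACE

Orientations are given as a unit quaternion [x, y, z, w].
In Python, from station import manip gives the robot as it stands.
- The arm moves only by the tool drive_tool, never from a script. Its argument "increments" is a list of rows, each a list of 7 numbers: the closure in counts, from 0 (fully open) to 255 (shut), then the shift along the tool's x, y, z in cm, then the turn, a rotation vector about the tool's x, y, z in rad. A call has 1 to 20 rows; each row is the pose to reach, as a shift and turn from the pose commanded when the call began, along the tool's axes at that moment; what a row does not reach only later rows make up. A row lasts 1/10 s, in which the tool goes at most 50 mm and 8.59 degrees, less where a joint would pass 70% of its speed; a pose out of reach is approached as far as the arm can. A call with a gripper value outside its range is refused whole. The fingers move at their own pace and stop on an object; "force" is the grip in N (left out, the last holds). Time passes only in rows, so rows that repeat a pose let the fingers close. It gives the time, the measured TCP pose, the force and the opening at its end, in the units of the state.
- manip.sense(): the state, without advancing time (a new reading comes with each control period).
- manip.snapshot(name): name is "scene" or "top"; returns the picture (480x640x3 uint8, red, green, blue); there is no depth.
- manip.camera_model(name): a dict with "mtx" (3x3 intrinsics, pixels), "cam_to_world" (4x4, takes a point from camera to world coordinates). Camera axes: x right, y down, z forward; pixel columns grow to the right and rows downward; lengths in m; the calibration is good to about 2 mm. A picture is of the moment at which its call begins. camera_model takes no time and is no camera call.
- manip.sign_off(): hands the job in, once; it reports no verdict.
The state is a dict: "t": time; "q": joint angles; "qd": joint speeds; "tau": joint torques, N m; "tcp_pos": TCP position; "tool_rot": TCP orientation; "force": force on the tool from outside, world axes, zero at the start; "ft_torque": the same for the moment, N m; "finger_gap": opening from 0.0 (shut) to 1.0 (fully open).
Only numpy, scipy, OpenCV 4.12 (cv2) and the standard library are available. Lean on these libraries where they do the work, as an engineer would, in place of code of your own. Each camera call takes 0.05 s, during which the arm holds its last target. There are 200 camera calls.

## Working session

There is one attempt and no reset: what is moved stays moved. The work goes in short steps, Python scripts to look and compute and a tool call to move; the robot and the scene stay as the last step left them, time stands still between calls to the robot, and variables do not carry over. Pictures are saved under pics/ and viewed, about 12 in all and at most 16, crops included, and the job is handed in when it is done.

Besides the shell and the picture viewer there is one more tool, called after "Request:" by a JSON object that holds its "op" and its "data", one argument or row to a line. drive_tool: Moves the arm, as the interface text tells. Its arguments: {"type":"object","properties":{"increments":{"type":"array","items":{"type":"array","items":{"type":"number"}}},"force":{"type":"number"}},"required":["increments"]}

```bash
ls; mkdir -p pics; python3 - <<'E'
from station import manip
import cv2,numpy as np
for n in("scene","top"):
    im=manip.snapshot(n); cv2.imwrite(f"pics/{n}0.png",im[:,:,::-1])
    c=manip.camera_model(n); print(n,np.round(c["mtx"],1).tolist(),np.round(c["cam_to_world"],3).tolist())
s=manip.sense(); print(s)
E
```

```text
pics
scene [[542.9, 0.0, 314.4], [0.0, 542.9, 238.8], [0.0, 0.0, 1.0]] [[-0.541, 0.694, -0.474, 1.068], [0.841, 0.45, -0.301, 0.36], [0.004, -0.562, -0.827, 1.08], [0.0, 0.0, 0.0, 1.0]]
top [[572.1, 0.0, 322.1], [0.0, 572.1, 234.6], [0.0, 0.0, 1.0]] [[0.027, -0.985, 0.171, 0.198], [-0.999, -0.03, -0.014, 0.017], [0.019, -0.171, -0.985, 1.741], [0.0, 0.0, 0.0, 1.0]]
{'t': 0.1, 'q': array([-1.39350816e+00,  5.28360735e-01,  1.43376325e+00,  4.34995506e-06,
        1.18141847e+00, -1.78512303e-01]), 'qd': array([ 3.72359916e-05, -3.11707984e-03, -2.97226867e-03, -7.60771142e-04,
       -1.60590548e-03, -1.04582715e-03]), 'tau': array([-1.57557283e-04, -4.43304849e+01, -1.78586143e+01, -2.51370057e-04,
        3.87762513e-03,  2.56483884e-05]), 'tcp_pos': array([ 0.21760739, -0.58513638,  0.19444268]), 'tool_rot': array([ 9.84217122e-01,  1.76962443e-01,  2.60806538e-06, -9.74896083e-04]), 'force': array([ 0.0905387 , -0.71014238,  0.70536462]), 'ft_torque': array([ 0.01214471, -0.01547475,  0.02463392]), 'finger_gap': 0.9980305502302401}
```

View pics/scene0.png

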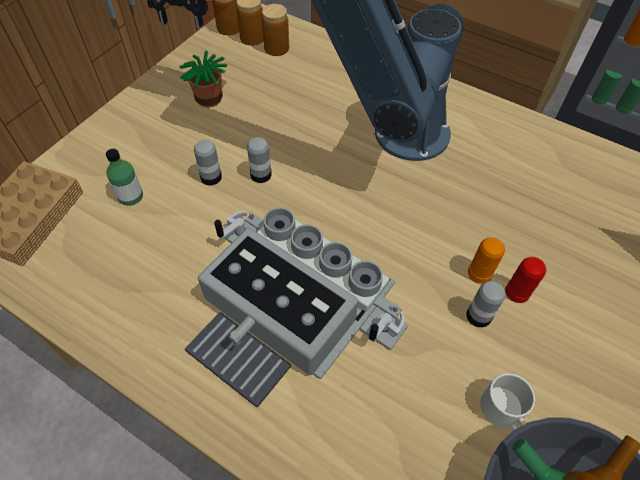

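View pics/top0.png

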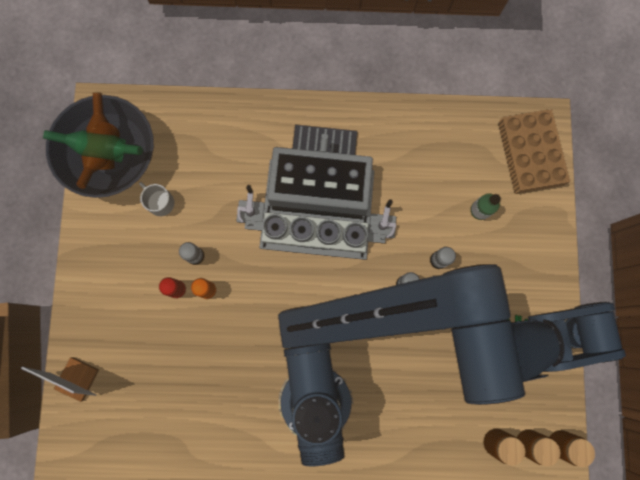

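The scene view shows three grey canisters, at about (207,162), (259,160) and (486,304). The dock collars run from (279,223) to (365,278). The top view shows the canisters at (192,253), (445,258) and (408,283), the last partly under the arm, and the knobs near (249,190) and (389,205).

```bash
cat > h.py <<'E'
from station import manip
import cv2,numpy as np
from scipy.spatial.transform import Rotation as R
CM={n:manip.camera_model(n) for n in("scene","top")}
def ray(n,uv,z):
    c=CM[n];M=np.array(c["cam_to_world"]);d=M[:3,:3]@np.linalg.solve(c["mtx"],[*uv,1.]);o=M[:3,3]
    return (o+d*(z-o[2])/d[2])[:2]
def proj(n,p):
    c=CM[n];M=np.array(c["cam_to_world"]);q=c["mtx"]@(M[:3,:3].T@(np.array(p)-M[:3,3]));return q[:2]/q[2]
def snap(n,f=None):
    im=manip.snapshot(n)[:,:,::-1].copy()
    if f: cv2.imwrite(f"pics/{f}.png",im)
    return im
def delta(target,yaw=None):
    """shift (cm) in tool axes to world target; yaw: wanted direction (rad) of tool y -> turn about tool z"""
    s=manip.sense();r=R.from_quat(s["tool_rot"]);d=r.inv().apply(np.array(target)-s["tcp_pos"])*100
    out=[np.round(d,2).tolist()]
    y=r.apply([0,1,0]);a=np.arctan2(y[1],y[0])
    if yaw is not None:
        e=(yaw-a+np.pi/2)%np.pi-np.pi/2; out.append(round(-e,3))  # tool z down
    print(out,"tool y az",round(a,3),"q6",round(s["q"][5],2),"tcp",np.round(s["tcp_pos"],4),"t",s["t"])
E
python3 - <<'E'
from h import *
print("docks scene",[ray("scene",p,.08).round(4).tolist() for p in[(279,221),(306.5,239),(335.5,258),(366,277)]])
print("docks top",[ray("top",p,.08).round(4).tolist() for p in[(275,227),(302,230),(328.5,232),(355,235)]])
print("can scene caps",[ray("scene",p,0.0).round(4).tolist() for p in[(209,177),(261,175),(480,318)]])
print("can tops",[ray("scene",p,0.12).round(4).tolist() for p in[(205,147),(259,146),(490,290)]],[ray("top",p,0.12).round(4).tolist() for p in[(447,256),(408,279),(189,251)]])
a=cv2.imread("pics/scene0.png")[195:355,190:420];b=cv2.imread("pics/top0.png")[140:270,225:410]
a=cv2.resize(a,None,fx=3.4,fy=3.4,interpolation=3);b=cv2.resize(b,None,fx=4.2,fy=4.2,interpolation=3)
cv2.imwrite("pics/za.png",a);cv2.imwrite("pics/zb.png",b)
E
```

```text
docks scene [[0.4978, -0.0978], [0.5051, -0.0182], [0.5126, 0.0621], [0.518, 0.1414]]
docks top [[0.5062, 0.1322], [0.4996, 0.0523], [0.4959, -0.026], [0.4893, -0.1044]]
can scene caps [[0.435, -0.3683], [0.3558, -0.2589], [0.4283, 0.3851]]
can tops [[0.4366, -0.3554], [0.363, -0.2482], [0.4306, 0.3746]] [[0.429, -0.3668], [0.3597, -0.2546], [0.4218, 0.3712]]
```

View pics/za.png

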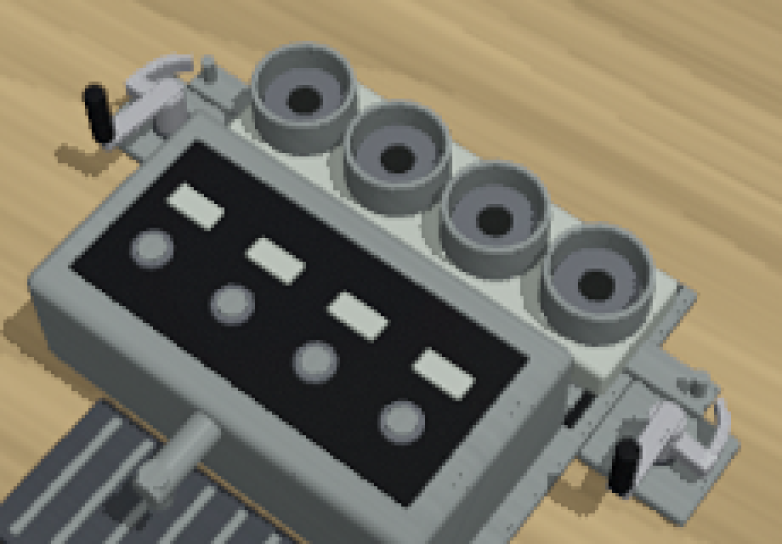

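View pics/zb.png

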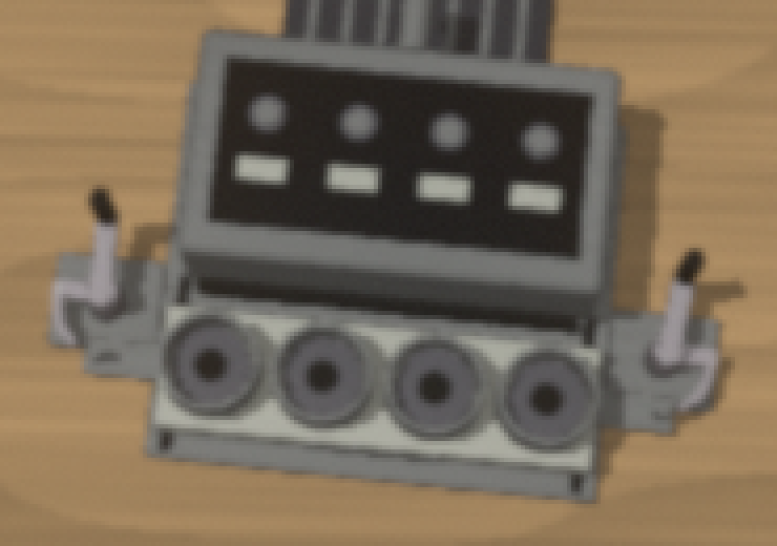

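The crops show the block out, both levers near open, and the knobs as black posts. The dark pad centres are clean features, so I'll take their centroids in both views and fit the row.

```bash
cat > docks.py <<'E'
from h import *
def blobs(im,seeds,th=60,w=9):
    g=im.max(2).astype(float);out=[]
    for u,v in seeds:
        u,v=int(round(u)),int(round(v));p=g[v-w:v+w+1,u-w:u+w+1];lo=p.min();
        m=np.clip((lo+ (np.median(p)-lo)*.6)-p,0,None)
        n,l=cv2.connectedComponents((m>0).astype(np.uint8));k=l[np.unravel_index(m.argmax(),m.shape)];m=m*(l==k)
        yy,xx=np.mgrid[v-w:v+w+1,u-w:u+w+1];out.append((float((xx*m).sum()/m.sum()),float((yy*m).sum()/m.sum())))
    return out
E
python3 - <<'E'
from docks import *
a=cv2.imread("pics/scene0.png");b=cv2.imread("pics/top0.png")
S=blobs(a,[(190+x/3.4,195+y/3.4) for x,y in[(597,286),(495,220),(398,158),(304,100)]],w=5)
T=blobs(b,[(225+x/4.2,140+y/4.2) for x,y in[(210,366),(322,376),(434,388),(545,399)]],w=5)
for z in(.05,.06,.07):
    s=np.array([ray("scene",p,z) for p in S]);t=np.array([ray("top",p,z) for p in T])
    print(z,(s-t).round(4).tolist())
s=np.array([ray("scene",p,.06) for p in S]);t=np.array([ray("top",p,.06) for p in T])
m=(s+t)/2;print(m.round(4).tolist())
for q in(s,t,m):
    d=q[0]-q[3];print("yaw",np.arctan2(-d[0],d[1]),"pitch",np.linalg.norm(d)/3,"c",q.mean(0))
# rim circles at .08
rs=np.array([ray("scene",(190+x/3.4,195+y/3.4),.08) for x,y in[(597,270),(495,207),(398,147),(304,89)]])
rt=np.array([ray("top",(225+x/4.2,140+y/4.2),.08) for x,y in[(213,361),(324,372),(436,384),(549,396)]])
print("rim",rs.mean(0),rt.mean(0))
# knobs tops
print("kR",ray("scene",(190+95/3.4,195+90/3.4),.105),ray("top",(225+697/4.2,140+258/4.2),.105))
print("kL",ray("scene",(190+627/3.4,195+445/3.4),.105),ray("top",(225+100/4.2,140+193/4.2),.105))
E
```

```text
0.05 [[-0.0058, -0.0003], [-0.005, -0.0003], [-0.0066, -0.0006], [-0.0072, -0.0009]]
0.06 [[0.0015, 0.0025], [0.0023, 0.0029], [0.0007, 0.0028], [0.0002, 0.0029]]
0.07 [[0.0088, 0.0054], [0.0097, 0.0061], [0.0081, 0.0063], [0.0076, 0.0067]]
[[0.5124, 0.1358], [0.507, 0.0564], [0.5002, -0.0235], [0.4939, -0.1033]]
yaw -0.08026216348664542 pitch 0.07991145560688838 c [0.50393727 0.01776187]
yaw -0.07448057800958223 pitch 0.08000723837857075 c [0.50274538 0.01494595]
yaw -0.07736963931256213 pitch 0.07995901289563793 c [0.50334132 0.01635391]
rim [0.50529817 0.02048076] [0.50061188 0.01223865]
kR [ 0.5867074  -0.19913332] [ 0.58826037 -0.20669546]
kL [0.6188537  0.21557288] [0.62187755 0.21231418]
```

```bash
python3 - <<'E'
from h import *
for p in[(.40,-.35,.26),(.43,-.10,.26),(.409,.0237,.20),(.409,.0237,.022)]: delta(p,-.077-np.pi/2)
for z in(.06,.068,.075): print(z,"axR",ray("scene",(190+172/3.4,195+98/3.4),z),ray("top",(225+667/4.2,140+355/4.2),z),"axL",ray("scene",(190+660/3.4,195+415/3.4),z),ray("top",(225+103/4.2,140+298/4.2),z))
E
```

```text
[[25.29, -15.7, -6.52], np.float64(0.433)] tool y az -1.215 q6 -0.18 tcp [ 0.2176 -0.5851  0.1944] t 0.1
[[36.81, -38.09, -6.47], np.float64(0.433)] tool y az -1.215 q6 -0.18 tcp [ 0.2176 -0.5851  0.1944] t 0.1
[[39.15, -50.4, -0.45], np.float64(0.433)] tool y az -1.215 q6 -0.18 tcp [ 0.2176 -0.5851  0.1944] t 0.1
[[39.14, -50.37, 17.35], np.float64(0.433)] tool y az -1.215 q6 -0.18 tcp [ 0.2176 -0.5851  0.1944] t 0.1
0.06 axR [ 0.54128834 -0.17686184] [ 0.52727869 -0.19180659] axL [0.56977437 0.2160357 ] [0.5564721  0.21180948]
0.068 axR [ 0.54542447 -0.17264907] [ 0.52571397 -0.19081315] axL [0.57368701 0.21716599] [0.55476847 0.21088242]
0.075 axR [ 0.54904358 -0.16896289] [ 0.52434485 -0.1899439 ] axL [0.57711057 0.218155  ] [0.5532778  0.21007125]
```

Request:
{"op": "drive_tool", "data": {
  "increments": [
    [120, 0, 0, -3.5, 0, 0, 0],
    [255, 5, 0, -6.5, 0, 0, 0.1],
    [255, 10, -4, -6.5, 0, 0, 0.2],
    [255, 15, -8, -6.5, 0, 0, 0.3],
    [255, 20, -12, -6.5, 0, 0, 0.43],
    [255, 25.3, -15.7, -6.5, 0, 0, 0.43],
    [255, 28, -20, -6.5, 0, 0, 0.43],
    [255, 30.5, -24.5, -6.5, 0, 0, 0.43],
    [255, 33, -29, -6.5, 0, 0, 0.43],
    [255, 35, -33.5, -6.5, 0, 0, 0.43],
    [255, 36.8, -38, -6.5, 0, 0, 0.43],
    [255, 37.5, -42.5, -5, 0, 0, 0.43],
    [255, 38.5, -47, -3, 0, 0, 0.43],
    [255, 39.1, -50.4, -0.5, 0, 0, 0.43],
    [255, 39.1, -50.4, 4, 0, 0, 0.43],
    [255, 39.1, -50.4, 8, 0, 0, 0.43],
    [255, 39.1, -50.4, 12, 0, 0, 0.43],
    [255, 39.1, -50.4, 12, 0, 0, 0.43]
  ],
  "force": 40
}}

```text
t: 1.9
tcp_pos: [0.4034, 0.0245, 0.0699]
tool_rot: [0.999, -0.036, -0.008, -0.001]
force: [-0.3, 0.0, 0.8]
finger_gap: -0.001
```

```bash
python3 - <<'E'
from h import *
delta((.409,.0237,.022),-.077-np.pi/2)
delta((.485,.0178,.022),-.077-np.pi/2)
snap("scene","scene1")
t=snap("top","top1")
E
```

```text
[[0.64, 0.05, 4.78], np.float64(0.004)] tool y az -1.644 q6 1.43 tcp [0.4034 0.0245 0.0699] t 1.9
[[8.27, 0.08, 4.66], np.float64(0.004)] tool y az -1.644 q6 1.43 tcp [0.4034 0.0245 0.0699] t 1.9
```

View pics/scene1.png

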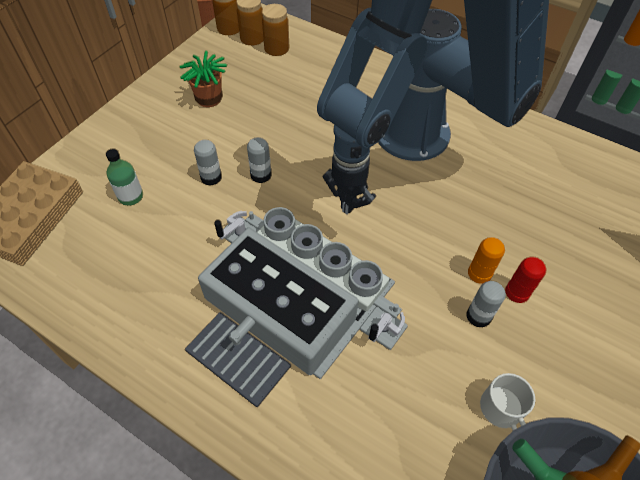

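Only three canisters are present. The gripper stands in front of the block at about (348,205). Next I lower it and push.

Request:
{"op": "drive_tool", "data": {
  "increments": [
    [255, 0.6, 0, 2.5, 0, 0, 0],
    [255, 0.6, 0, 4.7, 0, 0, 0],
    [255, 2.5, 0, 4.7, 0, 0, 0],
    [255, 3.5, 0, 4.7, 0, 0, 0],
    [255, 4, 0, 4.7, 0, 0, 0],
    [255, 4.5, 0, 4.7, 0, 0, 0],
    [255, 5, 0, 4.7, 0, 0, 0],
    [255, 5.5, 0, 4.7, 0, 0, 0],
    [255, 6, 0, 4.7, 0, 0, 0],
    [255, 6.3, 0, 4.7, 0, 0, 0],
    [255, 6.6, 0, 4.7, 0, 0, 0],
    [255, 6.9, 0, 4.7, 0, 0, 0],
    [255, 7.1, 0, 4.7, 0, 0, 0],
    [255, 7.1, 0, 4.7, 0, 0, 0]
  ]
}}

```text
t: 3.4
tcp_pos: [0.4795, 0.018, 0.0281]
tool_rot: [0.999, -0.037, -0.0, -0.0]
force: [-2.7, 3.8, -1.6]
finger_gap: 0.004
```

Request:
{"op": "drive_tool", "data": {
  "increments": [
    [255, 0.3, 0, 0, 0, 0, 0],
    [255, 0.6, 0, 0, 0, 0, 0],
    [255, 0.8, 0, 0, 0, 0, 0],
    [255, 1.0, 0, 0, 0, 0, 0],
    [255, 1.0, 0, 0, 0, 0, 0]
  ]
}}

```text
t: 3.9
tcp_pos: [0.4852, 0.018, 0.0277]
tool_rot: [0.999, -0.037, -0.004, -0.001]
force: [-7.3, 4.2, 2.8]
finger_gap: 0.001
```

Request:
{"op": "drive_tool", "data": {
  "increments": [
    [255, 0.3, 0, 0, 0, 0, 0],
    [255, 0.5, 0, 0, 0, 0, 0],
    [255, 0.7, 0, 0, 0, 0, 0],
    [255, 0.7, 0, 0, 0, 0, 0],
    [255, 0.7, 0, 0, 0, 0, 0]
  ]
}}

```text
t: 4.4
tcp_pos: [0.4868, 0.0181, 0.0275]
tool_rot: [0.999, -0.037, -0.009, -0.001]
force: [-14.1, 4.2, 7.4]
finger_gap: 0.002
```

```bash
python3 - <<'E'
from docks import *
c=np.array([.5033,.0164]);u=np.array([.997,-.077]);v=np.array([.077,.997])
for s in(.0,.026,.03):
  pass
a=snap("scene","scene2")
seeds=[proj("scene",[*(c+u*.028+v*k*.08),.06]) for k in(1.5,.5,-.5,-1.5)]
S=blobs(a,seeds,w=5);m=np.array([ray("scene",p,.06) for p in S]);print(m.round(4).tolist())
s0=np.array([.50393727,.01776187]);print("slide",(m-s0).mean(0)@u, "force",manip.sense()["force"])
E
```

```text
[[0.5327, 0.1351], [0.5258, 0.0548], [0.5201, -0.0249], [0.5134, -0.1044]]
slide 0.019209193600698452 force [-13.63655537   3.9115235    8.0729922 ]
```

Request:
{"op": "drive_tool", "data": {
  "increments": [
    [255, 0.3, 0, 0, 0, 0, 0],
    [255, 0.5, 0, 0, 0, 0, 0],
    [255, 0.7, 0, 0, 0, 0, 0],
    [255, 0.8, 0, 0, 0, 0, 0],
    [255, 0.8, 0, 0, 0, 0, 0]
  ]
}}

```text
t: 4.95
tcp_pos: [0.4867, 0.0183, 0.0272]
tool_rot: [0.999, -0.036, -0.017, -0.002]
force: [-25.2, 0.9, 17.6]
finger_gap: -0.0
```

The force rose to 25 N with no further motion, so the block is at its stop. It started about 11 mm in, and the home row is near (0.522, 0.014). Next I retreat and go to the left lever.

Request:
{"op": "drive_tool", "data": {
  "increments": [
    [255, -1, 0, 0, 0, 0, 0],
    [255, -4, 0, 0, 0, 0, 0],
    [255, -5, 0, -4, 0, 0, 0],
    [255, -5, 0, -9, 0, 0, 0],
    [255, -5, 0, -14, 0, 0, 0],
    [255, -5, 0, -17, 0, 0, 0],
    [255, -5, 0, -17, 0, 0, 0]
  ]
}}

```text
t: 5.65
tcp_pos: [0.4605, 0.0177, 0.2036]
tool_rot: [0.999, -0.037, 0.008, 0.002]
force: [0.4, 0.4, -0.6]
finger_gap: -0.001
```

```bash
python3 - <<'E'
from h import *
u=np.array([.997,-.077]);v=np.array([.077,.997])
A=np.array([.5656,.2145])
p=A+u*.055-v*.033
delta((*p,.20),-.077-np.pi/2);delta((*p,.07),-.077-np.pi/2)
for th in np.arange(0,1.7,.15):
    r=np.cos(th)*u+np.sin(th)*v;t=-np.sin(th)*u+np.cos(th)*v
    d=A+r*.055-t*.0225-p; print(round(th,2),(d@u*100).round(1),(-d@v*100).round(1))
E
```

```text
[[14.51, -17.08, 0.55], np.float64(0.003)] tool y az -1.645 q6 1.44 tcp [0.4605 0.0177 0.2036] t 5.65
[[14.3, -17.12, 13.55], np.float64(0.003)] tool y az -1.645 q6 1.44 tcp [0.4605 0.0177 0.2036] t 5.65
0.0 -0.0 -1.0
0.15 0.3 -1.9
0.3 0.4 -2.8
0.45 0.4 -3.7
0.6 0.3 -4.5
0.75 0.1 -5.4
0.9 -0.3 -6.2
1.05 -0.8 -7.0
1.2 -1.4 -7.6
1.35 -2.1 -8.2
1.5 -2.9 -8.6
1.65 -3.7 -9.0
```

Request:
{"op": "drive_tool", "data": {
  "increments": [
    [255, 3.5, -4, 0, 0, 0, 0],
    [255, 7, -8, 0, 0, 0, 0],
    [255, 10.5, -12, 0, 0, 0, 0],
    [255, 14, -16, 0, 0, 0, 0],
    [255, 14.3, -17.1, 0, 0, 0, 0],
    [255, 14.3, -17.1, 3, 0, 0, 0],
    [255, 14.3, -17.1, 6, 0, 0, 0],
    [255, 14.3, -17.1, 6, 0, 0, 0],
    [255, 14.3, -17.1, 6, 0, 0, 0]
  ]
}}

```text
t: 6.55
tcp_pos: [0.6101, 0.179, 0.1374]
tool_rot: [0.999, -0.037, -0.0, 0.0]
force: [0.3, 0.3, 0.3]
finger_gap: -0.0
```

```bash
python3 - <<'E'
from h import *
delta((.6174,.1774,.07),-.077-np.pi/2)
im=snap("scene","scene3");cv2.imwrite("pics/z3.png",cv2.resize(im[150:380,190:440],None,fx=2.6,fy=2.6))
E
```

```text
[[0.74, 0.1, 6.74], np.float64(0.003)] tool y az -1.645 q6 1.76 tcp [0.6101 0.179  0.1374] t 6.55
```

View pics/z3.png

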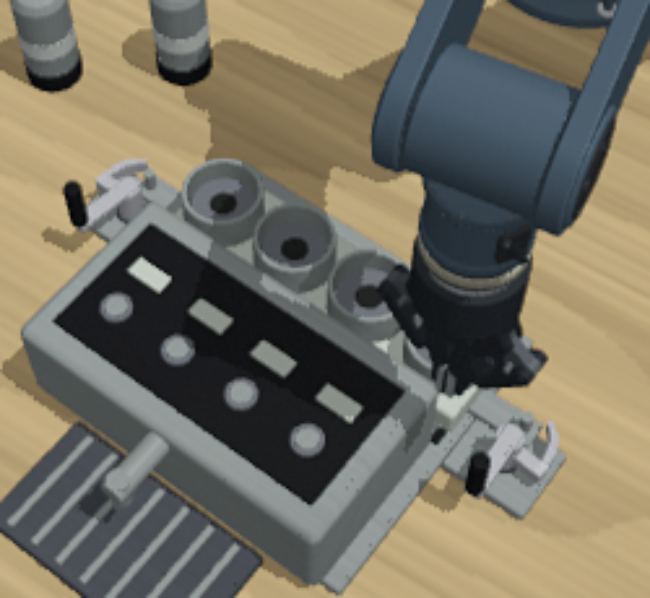

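The closed fingertips stand above the gap between housing and left knob, with the knob black at about (478,472) in the crop. Descending with a small x correction.

Request:
{"op": "drive_tool", "data": {
  "increments": [
    [255, 0.7, 0.1, 2, 0, 0, 0],
    [255, 0.7, 0.1, 4, 0, 0, 0],
    [255, 0.7, 0.1, 6, 0, 0, 0],
    [255, 0.7, 0.1, 6.7, 0, 0, 0],
    [255, 0.7, 0.1, 6.7, 0, 0, 0],
    [255, 0.7, 0.1, 6.7, 0, 0, 0]
  ]
}}

```text
t: 7.2
tcp_pos: [0.6181, 0.1778, 0.0729]
tool_rot: [0.999, -0.037, 0.002, -0.0]
force: [-0.5, 0.4, -0.5]
finger_gap: 0.003
```

Request:
{"op": "drive_tool", "data": {
  "increments": [
    [255, 0, -0.5, 0, 0, 0, 0],
    [255, 0, -1.0, 0, 0, 0, 0],
    [255, 0.2, -1.5, 0, 0, 0, -0.08],
    [255, 0.3, -1.9, 0, 0, 0, -0.15],
    [255, 0.35, -2.4, 0, 0, 0, -0.23],
    [255, 0.4, -2.8, 0, 0, 0, -0.3],
    [255, 0.4, -3.3, 0, 0, 0, -0.38],
    [255, 0.4, -3.7, 0, 0, 0, -0.45],
    [255, 0.35, -4.1, 0, 0, 0, -0.53],
    [255, 0.3, -4.5, 0, 0, 0, -0.6],
    [255, 0.2, -5.0, 0, 0, 0, -0.68],
    [255, 0.1, -5.4, 0, 0, 0, -0.75],
    [255, -0.1, -5.8, 0, 0, 0, -0.83],
    [255, -0.3, -6.2, 0, 0, 0, -0.9],
    [255, -0.55, -6.6, 0, 0, 0, -0.98],
    [255, -0.8, -7.0, 0, 0, 0, -1.05],
    [255, -1.1, -7.3, 0, 0, 0, -1.13],
    [255, -1.4, -7.6, 0, 0, 0, -1.2],
    [255, -1.4, -7.6, 0, 0, 0, -1.2]
  ]
}}

```text
t: 9.1
tcp_pos: [0.6082, 0.2557, 0.0719]
tool_rot: [0.845, 0.534, 0.0, 0.0]
force: [0.6, -0.4, -1.2]
finger_gap: -0.002
```

```bash
python3 - <<'E'
from h import *
u=np.array([.997,-.077]);v=np.array([.077,.997])
A=np.array([.5656,.2145])
for th in(1.2,1.35,1.5,1.6,1.65,1.7):
    r=np.cos(th)*u+np.sin(th)*v;t=-np.sin(th)*u+np.cos(th)*v
    print(th);delta((*(A+r*.055-t*.0225),.07),-.077-np.pi/2+th)
im=snap("scene","scene4");cv2.imwrite("pics/z4.png",cv2.resize(im[150:380,190:440],None,fx=2.6,fy=2.6))
E
```

```text
1.2
[[-0.06, 0.19, 0.19], np.float64(0.004)] tool y az -0.444 q6 0.67 tcp [0.6082 0.2557 0.0719] t 9.1
1.35
[[0.22, -0.65, 0.19], np.float64(-0.146)] tool y az -0.444 q6 0.67 tcp [0.6082 0.2557 0.0719] t 9.1
1.5
[[0.37, -1.53, 0.19], np.float64(-0.296)] tool y az -0.444 q6 0.67 tcp [0.6082 0.2557 0.0719] t 9.1
1.6
[[0.39, -2.12, 0.19], np.float64(-0.396)] tool y az -0.444 q6 0.67 tcp [0.6082 0.2557 0.0719] t 9.1
1.65
[[0.38, -2.42, 0.19], np.float64(-0.446)] tool y az -0.444 q6 0.67 tcp [0.6082 0.2557 0.0719] t 9.1
1.7
[[0.36, -2.72, 0.19], np.float64(-0.496)] tool y az -0.444 q6 0.67 tcp [0.6082 0.2557 0.0719] t 9.1
```

View pics/z4.png

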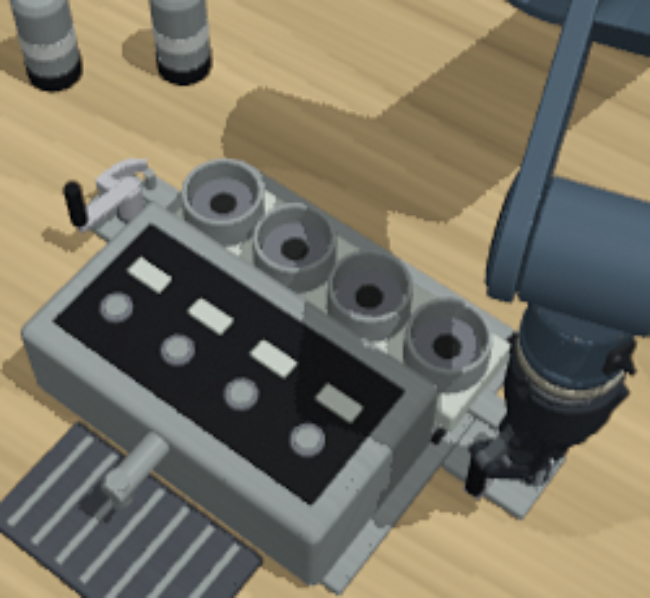

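```bash
python3 - <<'E'
from h import *
f=lambda p:((proj("scene",p)-[190,150])*2.6).round()
print("tip",f([.6082,.2557,.072]),"knob old",f([.6204,.2139,.105]),"knob old base",f([.6204,.2139,.054]))
u=np.array([.997,-.077]);v=np.array([.077,.997]);A=np.array([.5656,.2145])
for th in(.05,1.2,1.3):print(th,f([*(A+.055*(np.cos(th)*u+np.sin(th)*v)),.105]))
im=snap("top","top4");cv2.imwrite("pics/t4.png",cv2.resize(im[150:270,225:410],None,fx=3.5,fy=3.5,interpolation=3))
im=cv2.imread("pics/scene4.png");cv2.imwrite("pics/z4b.png",cv2.resize(im[290:350,350:420],None,fx=8,fy=8,interpolation=3))
E
```

```text
tip [528. 491.] knob old [477. 458.] knob old base [470. 486.]
0.05 [475. 457.]
1.2 [555. 459.]
1.3 [561. 456.]
```

View pics/z4b.png

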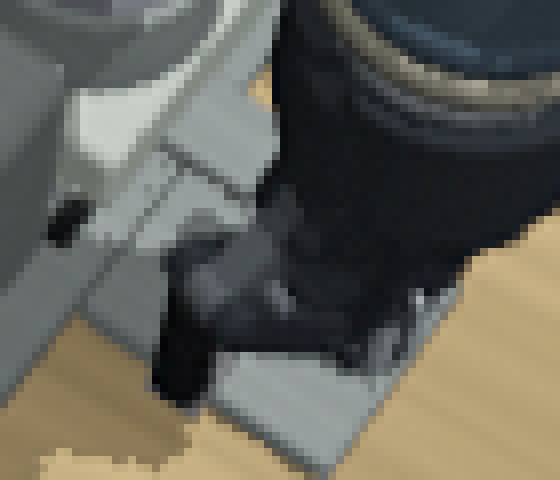

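The view is ambiguous: a black post still shows at the old knob place. I raise the tool to see it clearly.

Request:
{"op": "drive_tool", "data": {
  "increments": [
    [255, 0, 1, -1, 0, 0, 0],
    [255, 0, 1, -5, 0, 0, 0],
    [255, 0, 1, -10, 0, 0, 0],
    [255, -8, 1, -14, 0, 0, 0],
    [255, -12, 1, -14, 0, 0, 0],
    [255, -12, 1, -14, 0, 0, 0]
  ]
}}

```text
t: 9.8
tcp_pos: [0.566, 0.1392, 0.2142]
tool_rot: [0.846, 0.533, 0.001, 0.001]
force: [0.6, 0.2, 0.2]
finger_gap: -0.001
```

```bash
python3 - <<'E'
from h import *
im=snap("scene","scene5");cv2.imwrite("pics/z5.png",cv2.resize(im[150:380,190:440],None,fx=2.6,fy=2.6))
print(manip.sense()["tcp_pos"])
E
```

```text
[0.56467063 0.13645016 0.21448793]
```

View pics/z5.png

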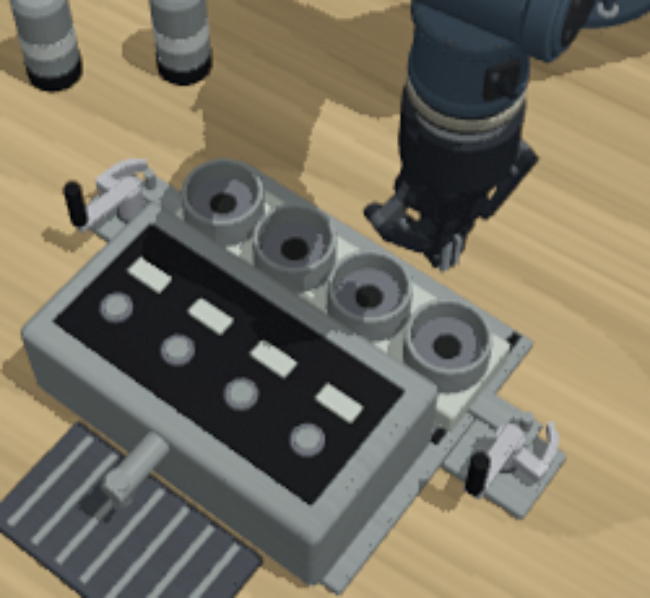

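```bash
python3 - <<'E'
from h import *
f=lambda p:((proj("scene",p)-[190,150])*2.6).round()
print("tip5",f([.5647,.1365,.2145]),"tip3",f([.6101,.179,.1374]))
S=cv2.imread("pics/scene5.png");T=snap("top","top5")
cv2.imwrite("pics/c5.png",np.hstack([cv2.resize(S[300:350,350:420],(420,300),interpolation=3),cv2.resize(T[175:245,228:298],(300,300),interpolation=3)]))
E
```

```text
tip5 [435. 280.] tip3 [446. 405.]
```

View pics/c5.png

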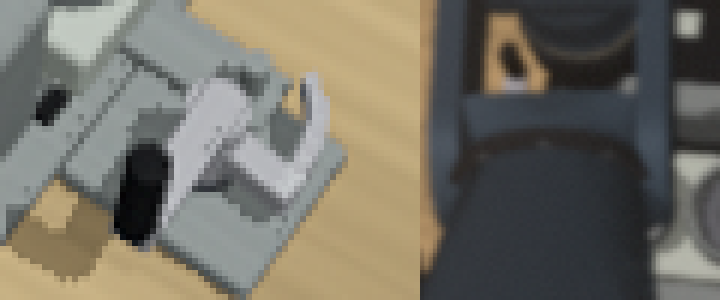

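The left lever has not moved, so the finger missed the knob. Instead I'll straddle the knob with a half-open gripper, jaws tangential, and check the alignment from above before closing.

```bash
python3 - <<'E'
from h import *
delta((.6204,.2139,.16),-.077-np.pi/2)
E
```

```text
[[9.14, 1.61, 5.39], np.float64(1.198)] tool y az -0.45 q6 0.5 tcp [0.566  0.1387 0.2138] t 9.9
```

Request:
{"op": "drive_tool", "data": {
  "increments": [
    [110, 1, 0.2, 0, 0, 0, 0.14],
    [110, 2, 0.4, 0, 0, 0, 0.28],
    [110, 3.5, 0.7, 0, 0, 0, 0.42],
    [110, 5, 1, 0, 0, 0, 0.56],
    [110, 6.5, 1.3, 0, 0, 0, 0.7],
    [110, 8, 1.6, 0, 0, 0, 0.84],
    [110, 9.1, 1.6, 1, 0, 0, 0.98],
    [110, 9.1, 1.6, 2.5, 0, 0, 1.12],
    [110, 9.1, 1.6, 4, 0, 0, 1.2],
    [110, 9.1, 1.6, 5.4, 0, 0, 1.2],
    [110, 9.1, 1.6, 5.4, 0, 0, 1.2],
    [110, 9.1, 1.6, 5.4, 0, 0, 1.2]
  ]
}}

```text
t: 11.1
tcp_pos: [0.6198, 0.2174, 0.1572]
tool_rot: [0.999, -0.037, -0.0, -0.0]
force: [-0.8, -0.5, 0.4]
finger_gap: 0.57
```

```bash
python3 - <<'E'
from h import *
delta((.6204,.2139,.07),-.077-np.pi/2)
im=snap("scene","scene6");print(proj("scene",manip.sense()["tcp_pos"]))
cv2.imwrite("pics/z6.png",cv2.resize(im[250:350,330:430],None,fx=6,fy=6,interpolation=3))
E
```

```text
[[0.09, 0.35, 8.72], np.float64(0.004)] tool y az -1.644 q6 1.81 tcp [0.6198 0.2174 0.1572] t 11.1
[377.64852198 314.8226667 ]
```

View pics/z6.png

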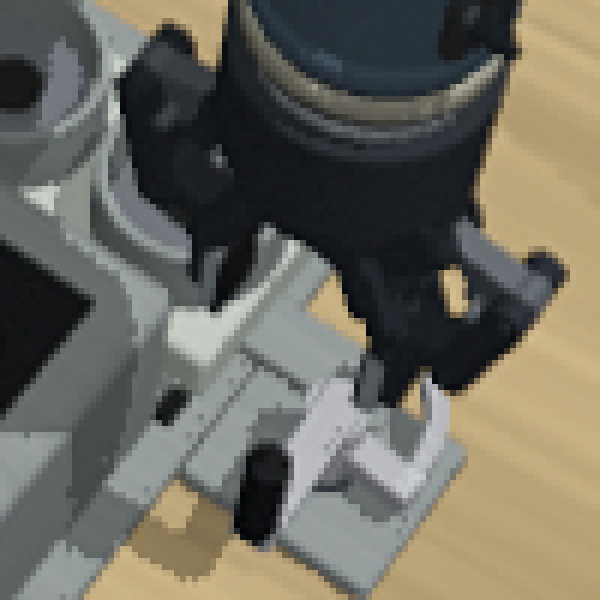

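```bash
python3 - <<'E'
from h import *
for z in(0,.02,.1): print(z,proj("scene",[0,0,z]),proj("top",[0,0,z]))
print("tipmid ray",[ray("scene",(380,308.3),z).round(4).tolist() for z in(.157,.163,.17)],manip.sense()["tcp_pos"])
print("tip5 ray",[ray("scene",(190+450/2.6,150+262/2.6),z).round(4).tolist() for z in(.2145,.22)])
T=cv2.imread("pics/top0.png");S=cv2.imread("pics/scene6.png")
cv2.imwrite("pics/b.png",np.hstack([cv2.resize(S[60:180,350:470],(400,400)),cv2.resize(T[340:460,255:375],(400,400))]))
E
```

```text
0 [411.87352476 131.87701494] [314.67492949 402.53919861]
0.02 [412.98723399 126.60172181] [314.7193941  403.35301339]
0.1 [417.70054336 104.27624578] [314.90832009 406.81083688]
tipmid ray [[0.6054, 0.2144], [0.6084, 0.2154], [0.6119, 0.2165]] [0.62016373 0.21744905 0.1578534 ]
tip5 ray [[0.5451, 0.1377], [0.5484, 0.1391]]
```

View pics/b.png

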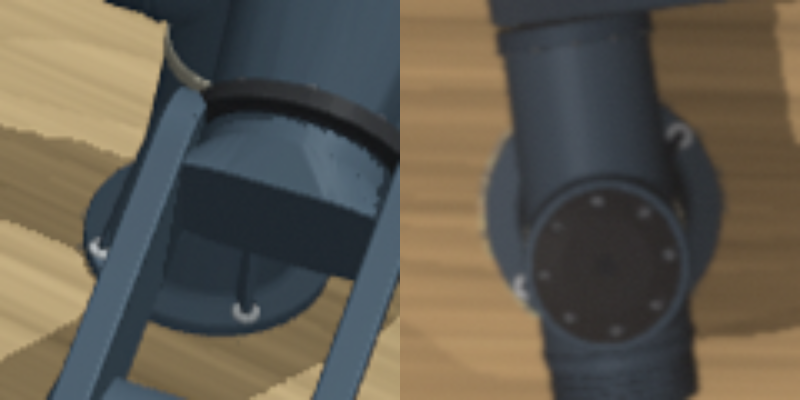

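The base matches the calibration. However, the finger tips appear about 30 mm higher than the reported TCP in every view. That also explains the finger passing over the knob, and the push stopping with a sideways force as it wedged between the collars. I'll check by touching the counter gently.

```bash
python3 - <<'E'
from h import *
delta((.43,.22,.2),-.077-np.pi/2);delta((.43,.22,.04),-.077-np.pi/2)
print(ray("scene",(486,275),0),ray("scene",(521,295),0))
E
```

```text
[[-18.98, 1.14, -4.24], np.float64(0.004)] tool y az -1.644 q6 1.81 tcp [0.6202 0.2174 0.1579] t 11.15
[[-19.0, 1.15, 11.76], np.float64(0.004)] tool y az -1.644 q6 1.81 tcp [0.6202 0.2174 0.1579] t 11.15
[0.31897991 0.35344344] [0.32489111 0.44006841]
```

Request:
{"op": "drive_tool", "data": {
  "increments": [
    [200, 0, 0, -4, 0, 0, 0],
    [255, -5, 0.3, -4, 0, 0, 0],
    [255, -10, 0.6, -4, 0, 0, 0],
    [255, -15, 1, -4, 0, 0, 0],
    [255, -19, 1, 0, 0, 0, 0],
    [255, -19, 1, 5, 0, 0, 0],
    [255, -19, 1, 9, 0, 0, 0],
    [255, -19, 1, 10.5, 0, 0, 0],
    [255, -19, 1, 11, 0, 0, 0],
    [255, -19, 1, 11.3, 0, 0, 0],
    [255, -19, 1, 11.6, 0, 0, 0],
    [255, -19, 1, 11.6, 0, 0, 0]
  ]
}}

```text
t: 12.35
tcp_pos: [0.4302, 0.2216, 0.0422]
tool_rot: [0.999, -0.037, 0.001, -0.0]
force: [-0.5, -0.1, 0.3]
finger_gap: 0.002
```

Request:
{"op": "drive_tool", "data": {
  "increments": [
    [255, 0, 0, 0.5, 0, 0, 0],
    [255, 0, 0, 1, 0, 0, 0],
    [255, 0, 0, 1.5, 0, 0, 0],
    [255, 0, 0, 1.8, 0, 0, 0],
    [255, 0, 0, 1.8, 0, 0, 0],
    [255, 0, 0, 1.8, 0, 0, 0]
  ]
}}

```text
t: 12.95
tcp_pos: [0.4291, 0.2213, 0.0231]
tool_rot: [0.999, -0.037, -0.0, 0.0]
force: [0.1, -0.9, -0.5]
finger_gap: 0.002
```

Request:
{"op": "drive_tool", "data": {
  "increments": [
    [255, 0, 0, 0.5, 0, 0, 0],
    [255, 0, 0, 1, 0, 0, 0],
    [255, 0, 0, 1.5, 0, 0, 0],
    [255, 0, 0, 1.8, 0, 0, 0],
    [255, 0, 0, 1.8, 0, 0, 0],
    [255, 0, 0, 1.8, 0, 0, 0]
  ]
}}

```text
t: 13.55
tcp_pos: [0.4291, 0.2214, 0.0052]
tool_rot: [0.999, -0.037, -0.0, 0.0]
force: [0.2, -0.6, -0.4]
finger_gap: -0.007
```

```bash
python3 - <<'E'
from h import *
im=snap("scene","scene7");p=manip.sense()["tcp_pos"];print(p,proj("scene",p))
cv2.imwrite("pics/z7.png",cv2.resize(im[150:290,330:470],None,fx=4.2,fy=4.2,interpolation=3))
E
```

```text
[0.42923516 0.22141249 0.00531752] [413.24860234 281.71817176]
```

View pics/z7.png

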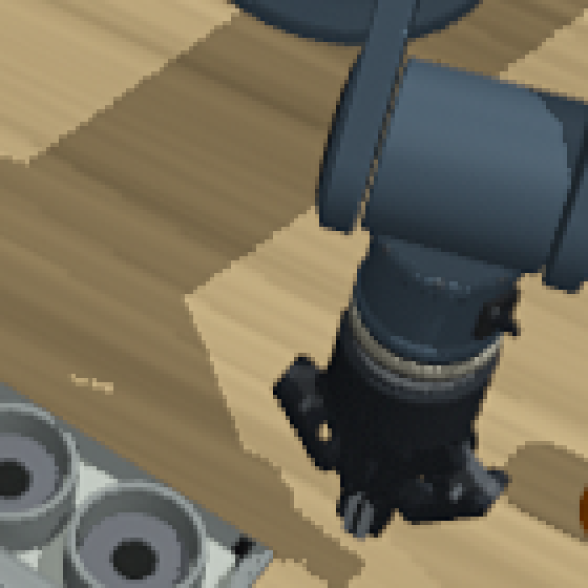

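At a reported TCP height of 5 mm there is no contact. The tips sit at crop (360,525), about 6.7 px above the projected TCP. Continuing down gently until contact.

Request:
{"op": "drive_tool", "data": {
  "increments": [
    [255, 0, 0, 0.5, 0, 0, 0],
    [255, 0, 0, 1, 0, 0, 0],
    [255, 0, 0, 1.3, 0, 0, 0],
    [255, 0, 0, 1.5, 0, 0, 0],
    [255, 0, 0, 1.5, 0, 0, 0],
    [255, 0, 0, 1.5, 0, 0, 0]
  ]
}}

```text
t: 14.2
tcp_pos: [0.4292, 0.2214, -0.0098]
tool_rot: [0.999, -0.037, -0.0, 0.0]
force: [-0.4, 0.1, -0.1]
finger_gap: 0.004
```

Request:
{"op": "drive_tool", "data": {
  "increments": [
    [255, 0, 0, 0.3, 0, 0, 0],
    [255, 0, 0, 0.6, 0, 0, 0],
    [255, 0, 0, 0.8, 0, 0, 0],
    [255, 0, 0, 1.0, 0, 0, 0],
    [255, 0, 0, 1.0, 0, 0, 0],
    [255, 0, 0, 1.0, 0, 0, 0]
  ]
}}

```text
t: 14.8
tcp_pos: [0.4291, 0.2214, -0.0198]
tool_rot: [0.999, -0.037, -0.0, 0.0]
force: [0.2, 0.8, 0.7]
finger_gap: 0.001
```

Request:
{"op": "drive_tool", "data": {
  "increments": [
    [255, 0, 0, 0.3, 0, 0, 0],
    [255, 0, 0, 0.6, 0, 0, 0],
    [255, 0, 0, 0.8, 0, 0, 0],
    [255, 0, 0, 0.8, 0, 0, 0],
    [255, 0, 0, 0.8, 0, 0, 0]
  ]
}}

```text
t: 15.3
tcp_pos: [0.4291, 0.2214, -0.0278]
tool_rot: [0.999, -0.037, -0.0, 0.0]
force: [-0.0, 0.4, 0.1]
finger_gap: 0.002
```

Request:
{"op": "drive_tool", "data": {
  "increments": [
    [255, 0, 0, 0.3, 0, 0, 0],
    [255, 0, 0, 0.5, 0, 0, 0],
    [255, 0, 0, 0.5, 0, 0, 0],
    [255, 0, 0, 0.5, 0, 0, 0]
  ]
}}

```text
t: 15.7
tcp_pos: [0.4291, 0.2214, -0.0328]
tool_rot: [0.999, -0.037, -0.0, 0.0]
force: [0.1, -0.5, 0.2]
finger_gap: 0.001
```

Request:
{"op": "drive_tool", "data": {
  "increments": [
    [255, 0, 0, 0.3, 0, 0, 0],
    [255, 0, 0, 0.5, 0, 0, 0],
    [255, 0, 0, 0.5, 0, 0, 0],
    [255, 0, 0, 0.5, 0, 0, 0]
  ]
}}

```text
t: 16.1
tcp_pos: [0.4295, 0.2215, -0.036]
tool_rot: [0.999, -0.037, 0.001, -0.0]
force: [-0.7, -0.7, 18.1]
finger_gap: -0.002
```

Request:
{"op": "drive_tool", "data": {
  "increments": [
    [255, 0, 0, 0.3, 0, 0, 0],
    [255, 0, 0, 0.5, 0, 0, 0],
    [255, 0, 0, 0.5, 0, 0, 0],
    [255, 0, 0, 0.5, 0, 0, 0]
  ]
}}

```text
t: 16.5
tcp_pos: [0.4296, 0.2215, -0.0362]
tool_rot: [0.999, -0.037, 0.002, -0.001]
force: [-7.4, -2.8, 62.5]
finger_gap: -0.001
```

Contact comes at a reported z of -0.0355, so the true tip height is the reported value plus 35.5 mm. I lift, then check the xy bias and where the block sits now.

Request:
{"op": "drive_tool", "data": {
  "increments": [
    [255, 0, 0, -3, 0, 0, 0],
    [255, 0, 0, -8, 0, 0, 0],
    [255, 0, 0, -13, 0, 0, 0],
    [255, 0, 0, -18, 0, 0, 0],
    [255, 0, 0, -18, 0, 0, 0]
  ]
}}

```text
t: 17.0
tcp_pos: [0.4339, 0.2228, 0.1434]
tool_rot: [0.999, -0.037, 0.007, -0.002]
force: [0.7, 0.3, 0.1]
finger_gap: -0.001
```

```bash
cat >> h.py <<'E'
ZB=.0355
E
sed -i 's/d=r.inv().apply(np.array(target)-s\["tcp_pos"\])/d=r.inv().apply(np.array(target)-[0,0,.0355]-s["tcp_pos"])/' h.py
python3 - <<'E'
from docks import *
print("tip ray z7",ray("scene",(415.7,275),.041),"z3",ray("scene",(190+447/2.6,150+390/2.6),.173),"vs .6101 .179; z5",ray("scene",(190+448/2.6,150+262/2.6),.25),"vs .5647 .1365; z6",ray("scene",(380,308.3),.157+.0355+.007), "vs .6198 .2174")
u=np.array([.997,-.077]);v=np.array([.077,.997]);c=np.array([.523,.0152])
a=snap("scene");S=blobs(a,[proj("scene",[*(c+v*k*.08),.06]) for k in(1.5,.5,-.5,-1.5)],w=5)
m=np.array([ray("scene",p,.06) for p in S]);print(m.round(4).tolist(),"slide vs start",(m.mean(0)-[.50394,.01776])@u)
A=np.array([.5656,.2145]);p=A+u*.055-v*.033
delta((*p,.20),-.077-np.pi/2);delta((*p,.07),-.077-np.pi/2)
E
```

```text
tip ray z7 [0.432211   0.22280625] z3 [0.61666458 0.18007941] vs .6101 .179; z5 [0.56732653 0.14561755] vs .5647 .1365; z6 [0.626728   0.22113956] vs .6198 .2174
[[0.5266, 0.1353], [0.5205, 0.0554], [0.5135, -0.0233], [0.5079, -0.1038]] slide vs start 0.013312040149541161
[[18.92, 3.08, -2.24], np.float64(0.003)] tool y az -1.645 q6 1.89 tcp [0.4317 0.2221 0.1406] t 17.05
[[18.81, 3.12, 10.76], np.float64(0.003)] tool y az -1.645 q6 1.89 tcp [0.4317 0.2221 0.1406] t 17.05
```

The block has slipped back to about 24 mm, right at the catch limit. I'll push it again on its face at the proper height.

```bash
python3 - <<'E'
from h import *
for p in[(.41,.0225,.17),(.41,.0225,.028),(.4654,.0182,.028)]:delta(p,-.077-np.pi/2)
E
```

```text
[[-0.7, 20.07, 0.55], np.float64(0.003)] tool y az -1.645 q6 1.89 tcp [0.4317 0.2221 0.1406] t 17.05
[[-0.82, 20.11, 14.75], np.float64(0.003)] tool y az -1.645 q6 1.89 tcp [0.4317 0.2221 0.1406] t 17.05
[[4.74, 20.13, 14.79], np.float64(0.003)] tool y az -1.645 q6 1.89 tcp [0.4317 0.2221 0.1406] t 17.05
```

Request:
{"op": "drive_tool", "data": {
  "increments": [
    [255, -0.5, 5, 0, 0, 0, 0],
    [255, -0.8, 10, 0, 0, 0, 0],
    [255, -0.8, 15, 0.5, 0, 0, 0],
    [255, -0.8, 20.1, 2, 0, 0, 0],
    [255, -0.8, 20.1, 7, 0, 0, 0],
    [255, -0.8, 20.1, 12, 0, 0, 0],
    [255, -0.8, 20.1, 14.8, 0, 0, 0],
    [255, -0.8, 20.1, 14.8, 0, 0, 0],
    [255, 1, 20.1, 14.8, 0, 0, 0],
    [255, 2.5, 20.1, 14.8, 0, 0, 0],
    [255, 3.2, 20.1, 14.8, 0, 0, 0],
    [255, 3.7, 20.1, 14.8, 0, 0, 0],
    [255, 4.2, 20.1, 14.8, 0, 0, 0],
    [255, 4.7, 20.1, 14.8, 0, 0, 0],
    [255, 5.0, 20.1, 14.8, 0, 0, 0],
    [255, 5.3, 20.1, 14.8, 0, 0, 0],
    [255, 5.3, 20.1, 14.8, 0, 0, 0],
    [255, 5.3, 20.1, 14.8, 0, 0, 0]
  ]
}}

```text
t: 18.85
tcp_pos: [0.4605, 0.0182, -0.0109]
tool_rot: [0.999, -0.037, -0.006, -0.001]
force: [-8.2, -1.6, 5.4]
finger_gap: -0.0
```

Request:
{"op": "drive_tool", "data": {
  "increments": [
    [255, 0.4, 0, 0, 0, 0, 0],
    [255, 0.8, 0, 0, 0, 0, 0],
    [255, 1.2, 0, 0, 0, 0, 0],
    [255, 1.2, 0, 0, 0, 0, 0]
  ]
}}

```text
t: 19.25
tcp_pos: [0.4605, 0.0189, -0.0114]
tool_rot: [0.999, -0.036, -0.018, -0.002]
force: [-23.7, -5.1, 14.9]
finger_gap: 0.002
```

Request:
{"op": "drive_tool", "data": {
  "increments": [
    [255, 0.4, 0, 0, 0, 0, 0],
    [255, 0.8, 0, 0, 0, 0, 0],
    [255, 0.8, 0, 0, 0, 0, 0]
  ]
}}

```text
t: 19.55
tcp_pos: [0.4597, 0.0194, -0.0117]
tool_rot: [0.999, -0.035, -0.026, -0.003]
force: [-32.3, -6.1, 22.0]
finger_gap: -0.001
```

Request:
{"op": "drive_tool", "data": {
  "increments": [
    [255, -0.6, 0, 0, 0, 0, 0],
    [255, -1.2, 0, 0, 0, 0, 0],
    [255, -1.8, 0, 0, 0, 0, 0],
    [255, -2.4, 0, 0, 0, 0, 0],
    [255, -4, 0, 0, 0, 0, 0],
    [255, -6, 0, -2, 0, 0, 0],
    [255, -6, 0, -7, 0, 0, 0],
    [255, -6, 0, -12, 0, 0, 0],
    [255, -6, 0, -17, 0, 0, 0],
    [255, -6, 0, -17, 0, 0, 0]
  ]
}}

```text
t: 20.55
tcp_pos: [0.433, 0.0189, 0.1656]
tool_rot: [0.999, -0.037, 0.009, 0.002]
force: [0.3, -0.1, -0.4]
finger_gap: 0.002
```

```bash
python3 - <<'E'
from docks import *
u=np.array([.997,-.077]);v=np.array([.077,.997]);c=np.array([.519,.0152])
a=snap("scene");S=blobs(a,[proj("scene",[*(c+v*k*.08),.06]) for k in(1.5,.5,-.5,-1.5)],w=5)
m=np.array([ray("scene",p,.06) for p in S]);print(m.round(4).tolist(),"slide vs start",(m.mean(0)-[.50394,.01776])@u)
A=np.array([.5656,.2145]);p=A+u*.055-v*.034
delta((*p,.20),-.077-np.pi/2);delta((*p,.073),-.077-np.pi/2)
E
```

```text
[[0.5348, 0.1355], [0.5203, 0.0561], [0.5155, -0.0234], [0.5082, -0.1029]] slide vs start 0.01581552091362045
[[17.48, -17.05, 0.02], np.float64(0.003)] tool y az -1.645 q6 1.43 tcp [0.4309 0.0192 0.163 ] t 20.6
[[17.34, -17.07, 12.72], np.float64(0.003)] tool y az -1.645 q6 1.43 tcp [0.4309 0.0192 0.163 ] t 20.6
```

Request:
{"op": "drive_tool", "data": {
  "increments": [
    [255, 4, -4, 0, 0, 0, 0],
    [255, 8, -8, 0, 0, 0, 0],
    [255, 12, -12, 0, 0, 0, 0],
    [255, 16, -16, 0, 0, 0, 0],
    [255, 17.4, -17.1, 0, 0, 0, 0],
    [255, 17.4, -17.1, 3, 0, 0, 0],
    [255, 17.4, -17.1, 6, 0, 0, 0],
    [255, 17.4, -17.1, 9, 0, 0, 0],
    [255, 17.4, -17.1, 11, 0, 0, 0],
    [255, 17.4, -17.1, 12.7, 0, 0, 0],
    [255, 17.4, -17.1, 12.7, 0, 0, 0],
    [255, 17.4, -17.1, 12.7, 0, 0, 0]
  ]
}}

```text
t: 21.8
tcp_pos: [0.6121, 0.1776, 0.0333]
tool_rot: [0.999, -0.037, -0.001, 0.0]
force: [-5.4, -0.3, 17.0]
finger_gap: -0.002
```

```bash
python3 - <<'E'
from h import *
delta((.6174,.1764,.073),-.077-np.pi/2)
E
```

```text
[[0.54, 0.08, -0.42], np.float64(0.003)] tool y az -1.645 q6 1.75 tcp [0.6121 0.1776 0.0333] t 21.8
```

Something touched at 17 N here, probably the gripper body on the housing edge. I raise the tool a little.

Request:
{"op": "drive_tool", "data": {
  "increments": [
    [255, 0.4, 0, -0.6, 0, 0, 0],
    [255, 0.5, 0, -1.2, 0, 0, 0],
    [255, 0.5, 0, -1.2, 0, 0, 0]
  ]
}}

```text
t: 22.1
tcp_pos: [0.619, 0.1771, 0.044]
tool_rot: [0.999, -0.037, 0.0, -0.0]
force: [-0.2, -0.0, 0.4]
finger_gap: 0.001
```

```bash
python3 - <<'E'
from h import *
delta((.6174,.1764,.073),-.077-np.pi/2);print(manip.sense()["force"])
im=snap("scene","scene8");cv2.imwrite("pics/z8.png",cv2.resize(im[250:350,320:440],None,fx=6,fy=6,interpolation=3))
E
```

```text
[[-0.16, 0.08, 0.65], np.float64(0.003)] tool y az -1.645 q6 1.75 tcp [0.619  0.1771 0.044 ] t 22.1
[-0.19407767 -0.0362175   0.35528969]
```

View pics/z8.png

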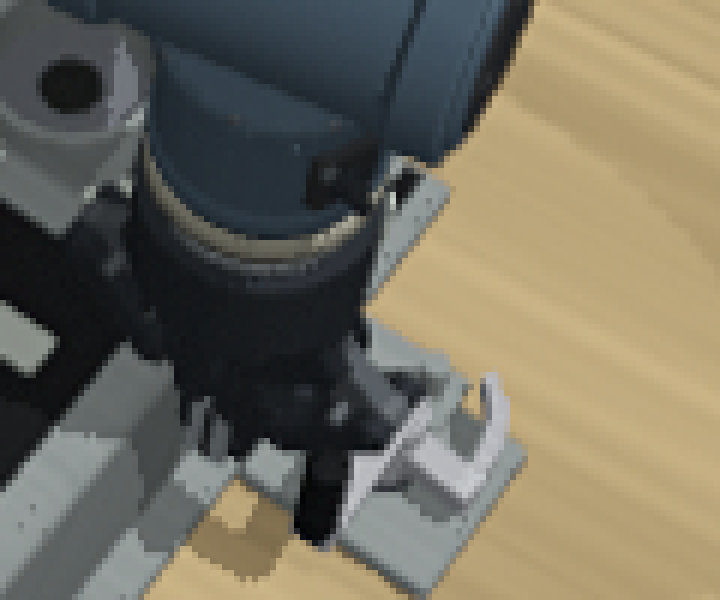

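The tip stands clear between housing and knob: tip at (215,420), knob at (325,490). The gripper's knuckle is just above knob height, which explains the contact. At this height the finger overlaps the knob by about 25 mm, so I run the arc.

Request:
{"op": "drive_tool", "data": {
  "increments": [
    [255, 0, -0.5, 0.2, 0, 0, 0],
    [255, 0, -1.0, 0.2, 0, 0, 0],
    [255, 0.2, -1.5, 0.2, 0, 0, -0.08],
    [255, 0.3, -1.9, 0.2, 0, 0, -0.15],
    [255, 0.35, -2.4, 0.2, 0, 0, -0.23],
    [255, 0.4, -2.8, 0.2, 0, 0, -0.3],
    [255, 0.4, -3.3, 0.2, 0, 0, -0.38],
    [255, 0.4, -3.7, 0.2, 0, 0, -0.45],
    [255, 0.35, -4.1, 0.2, 0, 0, -0.53],
    [255, 0.3, -4.5, 0.2, 0, 0, -0.6]
  ]
}}

```text
t: 23.15
tcp_pos: [0.626, 0.2222, 0.0421]
tool_rot: [0.965, 0.262, 0.001, 0.0]
force: [2.6, -0.7, -0.5]
finger_gap: 0.003
```

Contact force of about 2.6 N opposes the push, so the lever is moving. Continuing.

```bash
python3 - <<'E'
from h import *
u=np.array([.997,-.077]);v=np.array([.077,.997])
A=np.array([.5656,.2145])
for th in(.75,.9,1.05,1.2,1.35,1.5,1.65,1.75):
    r=np.cos(th)*u+np.sin(th)*v;t=-np.sin(th)*u+np.cos(th)*v
    delta((*(A+r*.055-t*.0215),.0776),-.077-np.pi/2+th)
E
```

```text
[[0.15, -1.05, -0.0], np.float64(-0.144)] tool y az -1.042 q6 1.22 tcp [0.626  0.2222 0.0421] t 23.15
[[0.29, -1.92, -0.0], np.float64(-0.294)] tool y az -1.042 q6 1.22 tcp [0.626  0.2222 0.0421] t 23.15
[[0.29, -2.81, -0.0], np.float64(-0.444)] tool y az -1.042 q6 1.22 tcp [0.626  0.2222 0.0421] t 23.15
[[0.16, -3.68, -0.01], np.float64(-0.594)] tool y az -1.042 q6 1.22 tcp [0.626  0.2222 0.0421] t 23.15
[[-0.1, -4.53, -0.01], np.float64(-0.744)] tool y az -1.042 q6 1.22 tcp [0.626  0.2222 0.0421] t 23.15
[[-0.48, -5.33, -0.01], np.float64(-0.894)] tool y az -1.042 q6 1.22 tcp [0.626  0.2222 0.0421] t 23.15
[[-0.97, -6.06, -0.01], np.float64(-1.044)] tool y az -1.042 q6 1.22 tcp [0.626  0.2222 0.0421] t 23.15
[[-1.36, -6.5, -0.01], np.float64(-1.144)] tool y az -1.042 q6 1.22 tcp [0.626  0.2222 0.0421] t 23.15
```

Request:
{"op": "drive_tool", "data": {
  "increments": [
    [255, 0.1, -0.5, 0, 0, 0, -0.07],
    [255, 0.15, -1.0, 0, 0, 0, -0.14],
    [255, 0.2, -1.5, 0, 0, 0, -0.22],
    [255, 0.3, -1.9, 0, 0, 0, -0.29],
    [255, 0.3, -2.4, 0, 0, 0, -0.37],
    [255, 0.3, -2.8, 0, 0, 0, -0.44],
    [255, 0.2, -3.3, 0, 0, 0, -0.52],
    [255, 0.15, -3.7, 0, 0, 0, -0.59],
    [255, 0, -4.1, 0, 0, 0, -0.67],
    [255, -0.1, -4.5, 0, 0, 0, -0.74],
    [255, -0.3, -4.9, 0, 0, 0, -0.82],
    [255, -0.5, -5.3, 0, 0, 0, -0.89],
    [255, -0.7, -5.7, 0, 0, 0, -0.97],
    [255, -1.0, -6.1, 0, 0, 0, -1.04],
    [255, -1.0, -6.1, 0, 0, 0, -1.04]
  ]
}}

```text
t: 24.65
tcp_pos: [0.5887, 0.2719, 0.0427]
tool_rot: [0.708, 0.706, 0.004, 0.001]
force: [4.7, 2.4, -1.6]
finger_gap: -0.003
```

Request:
{"op": "drive_tool", "data": {
  "increments": [
    [255, -0.1, -0.3, 0, 0, 0, 0],
    [255, -0.2, -0.6, 0, 0, 0, 0],
    [255, -0.2, -0.9, 0, 0, 0, 0],
    [255, -0.2, -0.9, 0, 0, 0, 0]
  ]
}}

```text
t: 25.05
tcp_pos: [0.5878, 0.271, 0.0437]
tool_rot: [0.709, 0.705, 0.011, 0.006]
force: [17.1, 6.4, -10.0]
finger_gap: -0.002
```

Left lever is at its stop (17 N with no further motion). I back off, lift, and work out the right one.

Request:
{"op": "drive_tool", "data": {
  "increments": [
    [255, 0, 1, 0, 0, 0, 0],
    [255, 0, 2, -1, 0, 0, 0],
    [255, 0, 2, -5, 0, 0, 0],
    [255, 0, 2, -10, 0, 0, 0],
    [255, -4, 2, -14, 0, 0, 0.0],
    [255, -8, 2, -15, 0, 0, 0],
    [255, -8, 2, -15, 0, 0, 0]
  ]
}}

```text
t: 25.75
tcp_pos: [0.5979, 0.1837, 0.1954]
tool_rot: [0.71, 0.704, 0.001, 0.002]
force: [0.6, 1.2, 0.5]
finger_gap: 0.003
```

```bash
python3 - <<'E'
from docks import *
u=np.array([.997,-.077]);v=np.array([.077,.997])
A=np.array([.5344,-.1909]);p=A+u*.055+v*.034
s=manip.sense();print(s["q"].round(2))
for z in(.23,.0776):delta((*p,z),-.077+np.pi/2)
S=snap("scene","scene9")
L=np.array([.5656,.2145])
for th in(.05,1.57):
    q=proj("scene",[*(L+.055*(np.cos(th)*u+np.sin(th)*v)),.105]);k=S[int(q[1])-4:int(q[1])+8,int(q[0])-5:int(q[0])+6].max(2);print(th,q,k.min(),(k<40).sum())
E
```

```text
[ 0.12  0.53  1.44 -0.    1.18  0.13]
[[-34.5, -0.3, 0.14], np.float64(-1.503)] tool y az -0.009 q6 0.13 tcp [0.5979 0.1837 0.1954] t 25.75
[[-34.47, -0.38, 15.38], np.float64(-1.503)] tool y az -0.009 q6 0.13 tcp [0.5979 0.1837 0.1954] t 25.75
0.05 [372.83744718 325.90874759] 84 0
1.57 [410.40005015 320.33381351] 2 63
```

The knob is now at the 1.57 rad place. On to the right side.

Request:
{"op": "drive_tool", "data": {
  "increments": [
    [255, -3, 0, 0, 0, 0, -0.14],
    [255, -6, 0, 0, 0, 0, -0.28],
    [255, -9, 0, 0, 0, 0, -0.42],
    [255, -12, 0, 0, 0, 0, -0.56],
    [255, -15, 0, 0, 0, 0, -0.7],
    [255, -18, 0, 0, 0, 0, -0.84],
    [255, -21, 0, 0, 0, 0, -0.98],
    [255, -24, 0, 0, 0, 0, -1.12],
    [255, -27, -0.1, 0, 0, 0, -1.26],
    [255, -30, -0.2, 0, 0, 0, -1.4],
    [255, -33, -0.3, 0, 0, 0, -1.5],
    [255, -34.5, -0.3, 1, 0, 0, -1.5],
    [255, -34.5, -0.3, 4, 0, 0, -1.5],
    [255, -34.5, -0.3, 7, 0, 0, -1.5],
    [255, -34.5, -0.3, 7, 0, 0, -1.5]
  ]
}}

```text
t: 27.3
tcp_pos: [0.5873, -0.1543, 0.1167]
tool_rot: [0.039, 0.999, 0.003, -0.006]
force: [-0.7, 0.5, -0.4]
finger_gap: -0.001
```

```bash
python3 - <<'E'
from h import *
u=np.array([.997,-.077]);v=np.array([.077,.997])
A=np.array([.5344,-.1909])
print(ray("scene",(217.5,222),.105))
delta((*(A+u*.055+v*.034),.0776),-.077+np.pi/2)
for th in np.arange(0,1.7,.15):
    r=np.cos(th)*u-np.sin(th)*v;t=-np.sin(th)*u-np.cos(th)*v
    d=r*.055-t*.0215-(u*.055+v*.034);print(round(th,2),(-d@u*100).round(2),(d@v*100).round(2))
E
```

```text
[ 0.58837798 -0.19904676]
[[-0.59, -0.7, 7.45], np.float64(-0.0)] tool y az 1.494 q6 -1.94 tcp [ 0.5873 -0.1543  0.1167] t 27.3
0.0 0.0 -1.25
0.15 -0.26 -2.1
0.3 -0.39 -2.97
0.45 -0.39 -3.86
0.6 -0.25 -4.73
0.75 0.01 -5.58
0.9 0.4 -6.37
1.05 0.9 -7.1
1.2 1.5 -7.75
1.35 2.2 -8.3
1.5 2.97 -8.73
1.65 3.79 -9.05
```

Request:
{"op": "drive_tool", "data": {
  "increments": [
    [255, -0.6, -0.4, 2, 0, 0, 0],
    [255, -0.6, -0.6, 4, 0, 0, 0],
    [255, -0.6, -0.6, 6, 0, 0, 0],
    [255, -0.6, -0.6, 7.4, 0, 0, 0],
    [255, -0.6, -0.6, 7.4, 0, 0, 0],
    [255, -0.6, -0.6, 7.4, 0, 0, 0]
  ]
}}

```text
t: 27.9
tcp_pos: [0.5973, -0.1634, 0.0487]
tool_rot: [0.038, 0.999, 0.0, 0.0]
force: [-0.0, -0.4, 0.4]
finger_gap: 0.001
```

```bash
python3 - <<'E'
from h import *
u=np.array([.997,-.077]);v=np.array([.077,.997])
A=np.array([.5344,-.1909])
delta((*(A+u*.055+v*.034),.0776),-.077+np.pi/2)
E
```

```text
[[0.56, 0.18, 0.66], np.float64(0.001)] tool y az 1.495 q6 -1.94 tcp [ 0.5973 -0.1634  0.0487] t 27.9
```

Request:
{"op": "drive_tool", "data": {
  "increments": [
    [255, 0.5, 0.1, 0.5, 0, 0, 0],
    [255, 0.5, -0.5, 0.5, 0, 0, 0],
    [255, 0.5, -1.1, 0.5, 0, 0, 0],
    [255, 0.4, -1.5, 0.5, 0, 0, 0.08],
    [255, 0.3, -1.9, 0.5, 0, 0, 0.15],
    [255, 0.2, -2.4, 0.5, 0, 0, 0.23],
    [255, 0.15, -2.8, 0.5, 0, 0, 0.3],
    [255, 0.15, -3.3, 0.5, 0, 0, 0.38],
    [255, 0.15, -3.7, 0.5, 0, 0, 0.45],
    [255, 0.2, -4.1, 0.5, 0, 0, 0.53],
    [255, 0.3, -4.5, 0.5, 0, 0, 0.6]
  ]
}}

```text
t: 29.0
tcp_pos: [0.5909, -0.209, 0.0438]
tool_rot: [0.333, 0.943, 0.0, 0.001]
force: [0.6, 2.7, -0.3]
finger_gap: 0.004
```

```bash
python3 - <<'E'
from h import *
u=np.array([.997,-.077]);v=np.array([.077,.997])
A=np.array([.5344,-.1909])
for th in(.6,.75,.9,1.05,1.2,1.35,1.5,1.65):
    r=np.cos(th)*u-np.sin(th)*v;t=-np.sin(th)*u-np.cos(th)*v
    delta((*(A+r*.055-t*.0205),.0776),-.077+np.pi/2-th)
E
```

```text
[[0.04, -0.08, 0.17], np.float64(-0.003)] tool y az 0.891 q6 -1.41 tcp [ 0.5909 -0.209   0.0438] t 29.0
[[-0.21, -0.93, 0.17], np.float64(0.147)] tool y az 0.891 q6 -1.41 tcp [ 0.5909 -0.209   0.0438] t 29.0
[[-0.32, -1.8, 0.17], np.float64(0.297)] tool y az 0.891 q6 -1.41 tcp [ 0.5909 -0.209   0.0438] t 29.0
[[-0.31, -2.68, 0.17], np.float64(0.447)] tool y az 0.891 q6 -1.41 tcp [ 0.5909 -0.209   0.0438] t 29.0
[[-0.17, -3.55, 0.17], np.float64(0.597)] tool y az 0.891 q6 -1.41 tcp [ 0.5909 -0.209   0.0438] t 29.0
[[0.11, -4.38, 0.17], np.float64(0.747)] tool y az 0.891 q6 -1.41 tcp [ 0.5909 -0.209   0.0438] t 29.0
[[0.5, -5.17, 0.17], np.float64(0.897)] tool y az 0.891 q6 -1.41 tcp [ 0.5909 -0.209   0.0438] t 29.0
[[1.01, -5.89, 0.17], np.float64(1.047)] tool y az 0.891 q6 -1.41 tcp [ 0.5909 -0.209   0.0438] t 29.0
```

Request:
{"op": "drive_tool", "data": {
  "increments": [
    [255, -0.1, -0.5, 0, 0, 0, 0.07],
    [255, -0.2, -0.9, 0, 0, 0, 0.15],
    [255, -0.25, -1.4, 0, 0, 0, 0.22],
    [255, -0.3, -1.8, 0, 0, 0, 0.3],
    [255, -0.3, -2.2, 0, 0, 0, 0.37],
    [255, -0.3, -2.7, 0, 0, 0, 0.45],
    [255, -0.2, -3.1, 0, 0, 0, 0.52],
    [255, -0.15, -3.5, 0, 0, 0, 0.6],
    [255, 0, -4.0, 0, 0, 0, 0.67],
    [255, 0.1, -4.4, 0, 0, 0, 0.75],
    [255, 0.3, -4.8, 0, 0, 0, 0.82],
    [255, 0.5, -5.2, 0, 0, 0, 0.9],
    [255, 0.7, -5.5, 0, 0, 0, 0.97],
    [255, 1.0, -5.9, 0, 0, 0, 1.05],
    [255, 1.2, -6.2, 0, 0, 0, 1.05],
    [255, 1.2, -6.2, 0, 0, 0, 1.05]
  ]
}}

```text
t: 30.6
tcp_pos: [0.5481, -0.251, 0.0445]
tool_rot: [0.761, 0.649, 0.004, 0.005]
force: [11.1, 3.4, -4.4]
finger_gap: 0.0
```

Request:
{"op": "drive_tool", "data": {
  "increments": [
    [255, 0.1, -0.4, 0, 0, 0, 0],
    [255, 0.2, -0.6, 0, 0, 0, 0],
    [255, 0.2, -0.6, 0, 0, 0, 0]
  ]
}}

```text
t: 30.9
tcp_pos: [0.5483, -0.2512, 0.0449]
tool_rot: [0.761, 0.649, 0.006, 0.012]
force: [20.8, -0.0, -12.3]
finger_gap: -0.001
```

Request:
{"op": "drive_tool", "data": {
  "increments": [
    [255, 0, 1, 0, 0, 0, 0],
    [255, 0, 2, -1, 0, 0, 0],
    [255, 0, 2, -5, 0, 0, 0],
    [150, 0, 2, -10, 0, 0, 0],
    [0, 0, 2, -15, 0, 0, 0],
    [0, 0, -2, -18, 0, 0, 0],
    [0, 0, -7, -18, 0, 0, 0],
    [0, 0, -12, -18, 0, 0, 0],
    [0, 0, -12, -18, 0, 0, 0]
  ]
}}

```text
t: 31.8
tcp_pos: [0.4099, -0.2234, 0.2224]
tool_rot: [0.761, 0.649, -0.001, -0.005]
force: [0.5, 0.1, -0.2]
finger_gap: 0.994
```

```bash
python3 - <<'E'
from docks import *
u=np.array([.997,-.077]);v=np.array([.077,.997])
S=snap("scene","scene10");T=snap("top","top10")
R_=np.array([.5344,-.1909]);L=np.array([.5656,.2145])
for n,A,s in(("L",L,1),("R",R_,-1)):
  for th in(.05,1.4,1.57):
    q=proj("scene",[*(A+.055*(np.cos(th)*u+s*np.sin(th)*v)),.1]);k=S[int(q[1])-4:int(q[1])+8,int(q[0])-5:int(q[0])+6].max(2);print(n,th,q.round(1),(k<40).sum())
c=np.array([.5224,.0145])
for n,im in(("scene",S),("top",T)):
    B=blobs(im,[proj(n,[*(c+v*k*.08),.06]) for k in(1.5,.5,-.5,-1.5)],w=5);m=np.array([ray(n,p,.06) for p in B]);print(n,m.round(4).tolist())
cv2.imwrite("pics/v10.png",np.hstack([cv2.resize(S[120:360,180:520],(455,321)),cv2.resize(T[170:310,150:480],(330,140)).repeat(1,0) if 0 else cv2.resize(T[150:310,170:340],(341,321))]))
print(manip.sense()["tcp_pos"])
E
```

```text
L 0.05 [372.6 327. ] 0
L 1.4 [407.2 324.6] 66
L 1.57 [410.  321.4] 70
R 0.05 [218.1 223.7] 0
R 1.4 [215.1 199.8] 47
R 1.57 [217.7 197.1] 54
scene [[0.5314, 0.1351], [0.5239, 0.0558], [0.5173, -0.0236], [0.5114, -0.1031]]
top [[0.5285, 0.1332], [0.5229, 0.0538], [0.5169, -0.0263], [0.5109, -0.106]]
[ 0.4171343  -0.2281247   0.22403119]
```

View pics/v10.png

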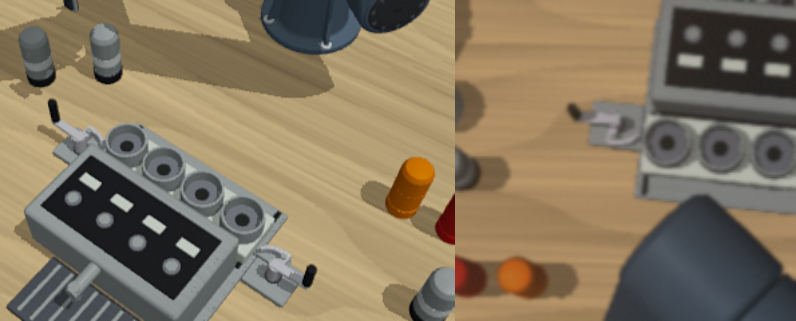

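Both levers now point outward, at crop (55,110) and (308,275), and both pad rows agree that the block is home. In the crop the canisters stand at (37,55), (106,52) and (435,295), with orange and red as decoys. Next, locate the canisters by their black caps.

```bash
cat >> h.py <<'E'
D={1:(.5300,.1342),2:(.5234,.0548),3:(.5171,-.0250),4:(.5110,-.1046)}
def cap(im,guess,z=0.,w=16):
    """axis xy of a canister whose underside is at z, from its black cap in the scene view"""
    g=proj("scene",[*guess,z+.011]);u,v=np.round(g).astype(int)
    p=im[v-w:v+w,u-w:u+w].max(2);n,l,st,ce=cv2.connectedComponentsWithStats((p<45).astype(np.uint8))
    if n<2:return None
    k=1+np.argmin([np.hypot(*(ce[i]-w))+ (99 if st[i,4]<30 else 0) for i in range(1,n)])
    m=(l==k);yy,xx=np.nonzero(m);bot=yy.max();o=np.array(CM["scene"]["cam_to_world"])[:2,3]
    # lowest edge: nearest rim point; column from blob centre
    q=ray("scene",(u-w+ce[k][0],v-w+bot+.5),z);d=(q-o)/np.linalg.norm(q-o)
    return (q+d*.028).round(4),st[k].tolist(),ce[k].round(1).tolist()
E
python3 - <<'E'
from h import *
im=cv2.imread("pics/scene10.png")
for g in[(.432,-.367),(.358,-.256),(.424,.377)]:print(cap(im,g))
im=cv2.imread("pics/scene0.png")
for g in[(.432,-.367),(.358,-.256),(.424,.377)]:print(cap(im,g))
delta((.358,-.256,.2),-.077)
E
```

```text
(array([ 0.4332, -0.3684]), [7, 14, 21, 13, 103], [18.3, 22.3])
(array([ 0.3561, -0.2635]), [5, 14, 21, 12, 101], [15.5, 21.1])
None
(array([ 0.4334, -0.3688]), [7, 15, 21, 12, 103], [18.1, 22.4])
(array([ 0.3562, -0.2636]), [5, 14, 21, 12, 102], [15.4, 21.0])
(array([0.4247, 0.3858]), [4, 13, 24, 18, 121], [12.3, 24.7])
[[-3.67, -5.41, 5.95], np.float64(-0.08)] tool y az -0.157 q6 -0.58 tcp [ 0.4171 -0.2281  0.224 ] t 31.9
```

```bash
sed -i 's/p<45/p<TH/; s/^ZB=.*/TH=45/' h.py; python3 - <<'E'
import h
from h import *
im=cv2.imread("pics/scene10.png")
for h.TH in(45,60,75):
  for g in[(.432,-.367),(.358,-.256)]:print(h.TH,cap(im,g))
g3=ray("scene",(180+430/1.338,120+312/1.338),.011);print(g3)
h.TH=60;print(cap(im,g3),cap(im,g3,w=24))
T=cv2.imread("pics/top10.png")
for g in(g3,(.358,-.258),(.432,-.367)):print("top px",proj("top",[*g,.12]))
E
```

```text
45 (array([ 0.4332, -0.3684]), [7, 14, 21, 13, 103], [18.3, 22.3])
45 (array([ 0.3561, -0.2635]), [5, 14, 21, 12, 101], [15.5, 21.1])
60 (array([ 0.434 , -0.3697]), [7, 13, 21, 14, 120], [17.7, 22.0])
60 (array([ 0.3567, -0.2643]), [5, 13, 21, 13, 112], [15.1, 20.8])
75 (array([ 0.4338, -0.3694]), [6, 10, 22, 17, 150], [17.8, 20.6])
75 (array([ 0.3569, -0.2648]), [5, 11, 21, 15, 131], [14.9, 20.2])
[0.48589708 0.45437685]
(array([0.4861, 0.4576]), [1, 4, 26, 25, 154], [9.2, 20.4]) (array([0.4861, 0.4576]), [9, 12, 26, 25, 154], [17.2, 28.4])
top px [161.4037148  228.04205946]
top px [409.17571266 279.63095621]
top px [447.04356079 254.98183343]
```

Canister 3 has been knocked to about (0.486, 0.457), so I'll take it last. First canister 2, which goes to dock 3.

```bash
python3 - <<'E'
from h import *
delta((.358,-.259,.2),-.077);delta((.358,-.259,.06),-.077)
E
```

```text
[[-3.97, -5.36, 5.95], np.float64(-0.08)] tool y az -0.157 q6 -0.58 tcp [ 0.4171 -0.2281  0.224 ] t 31.9
[[-3.96, -5.37, 19.95], np.float64(-0.08)] tool y az -0.157 q6 -0.58 tcp [ 0.4171 -0.2281  0.224 ] t 31.9
```

Request:
{"op": "drive_tool", "data": {
  "increments": [
    [0, -2, -2.7, 2, 0, 0, -0.08],
    [0, -4, -5.4, 5, 0, 0, -0.08],
    [0, -4, -5.4, 6, 0, 0, -0.08],
    [0, -4, -5.4, 6, 0, 0, -0.08],
    [0, -4, -5.4, 6, 0, 0, -0.08]
  ]
}}

```text
t: 32.4
tcp_pos: [0.3604, -0.2602, 0.1638]
tool_rot: [0.733, 0.68, 0.0, 0.001]
force: [0.4, 0.6, -0.0]
finger_gap: 0.999
```

```bash
python3 - <<'E'
from h import *
delta((.358,-.259,.06),-.077)
E
```

```text
[[0.12, -0.27, 13.93], np.float64(0.002)] tool y az -0.075 q6 -0.8 tcp [ 0.3604 -0.2602  0.1638] t 32.4
```

Request:
{"op": "drive_tool", "data": {
  "increments": [
    [0, 0.1, -0.2, 4, 0, 0, 0],
    [0, 0.1, -0.2, 8, 0, 0, 0],
    [0, 0.1, -0.2, 11, 0, 0, 0],
    [0, 0.1, -0.2, 13, 0, 0, 0],
    [0, 0.1, -0.2, 13.9, 0, 0, 0],
    [0, 0.1, -0.2, 13.9, 0, 0, 0],
    [120, 0.1, -0.2, 13.9, 0, 0, 0],
    [120, 0.1, -0.2, 13.9, 0, 0, 0],
    [120, 0.1, -0.2, 13.9, 0, 0, 0],
    [120, 0.1, -0.2, 13.9, 0, 0, 0],
    [120, 0.1, -0.2, 13.9, 0, 0, 0],
    [120, 0.1, -0.2, 13.9, 0, 0, 0]
  ],
  "force": 60
}}

```text
t: 33.6
tcp_pos: [0.3571, -0.2583, 0.0257]
tool_rot: [0.733, 0.68, -0.0, 0.001]
force: [-0.6, 1.1, 6.0]
finger_gap: 0.621
```

Request:
{"op": "drive_tool", "data": {
  "increments": [
    [120, 0, 0, -2, 0, 0, 0],
    [120, 0, 0, -5, 0, 0, 0],
    [120, 0, 0, -9, 0, 0, 0],
    [120, 0, 0, -13, 0, 0, 0],
    [120, 0, 0, -16, 0, 0, 0],
    [120, 0, 0, -16, 0, 0, 0],
    [120, 0, 0, -16, 0, 0, 0]
  ]
}}

```text
t: 34.3
tcp_pos: [0.3562, -0.2573, 0.1843]
tool_rot: [0.733, 0.68, 0.0, 0.0]
force: [-0.4, 0.6, -6.2]
finger_gap: 0.617
```

```bash
python3 - <<'E'
from h import *
x,y=D[3]
delta((x,y,.06+.16),-.0785)
im=snap("scene","s11");p=manip.sense()["tcp_pos"];print(cap(im,p[:2],.16),p)
E
```

```text
[[24.38, 14.3, -0.02], np.float64(0.003)] tool y az -0.075 q6 -0.81 tcp [ 0.3562 -0.2573  0.1843] t 34.3
(array([ 0.3594, -0.261 ]), [4, 17, 23, 12, 144], [15.2, 23.3]) [ 0.35558443 -0.25660868  0.18322335]
```

Request:
{"op": "drive_tool", "data": {
  "increments": [
    [120, 3, 1.8, -1, 0, 0, 0],
    [120, 7, 4.1, -1, 0, 0, 0],
    [120, 11, 6.5, -1, 0, 0, 0],
    [120, 15, 8.8, -1, 0, 0, 0],
    [120, 19, 11.1, -1, 0, 0, 0],
    [120, 22, 12.9, 0, 0, 0, 0],
    [120, 24, 14.1, 0, 0, 0, 0],
    [120, 24.4, 14.3, 1, 0, 0, 0],
    [120, 24.4, 14.3, 3, 0, 0, 0],
    [120, 24.4, 14.3, 5, 0, 0, 0],
    [120, 24.4, 14.3, 6, 0, 0, 0],
    [120, 24.4, 14.3, 6, 0, 0, 0],
    [120, 24.4, 14.3, 6, 0, 0, 0]
  ]
}}

```text
t: 35.65
tcp_pos: [0.5173, -0.0257, 0.1238]
tool_rot: [0.733, 0.68, -0.0, -0.001]
force: [0.6, -0.2, -5.3]
finger_gap: 0.62
```

```bash
python3 - <<'E'
import h
from h import *
x,y=D[3]
delta((x,y,.06+.088),-.0785)
im=snap("scene","s12");p=manip.sense()["tcp_pos"];z=p[2]-.0257
for h.TH in(45,60):print(z,cap(im,(x,y),z,w=18),p)
T=snap("top","t12")
# rim of dock3 and can cap crop for viewing
a=im[205:275,265:345];cv2.imwrite("pics/z12.png",cv2.resize(a,None,fx=8,fy=8,interpolation=3))
E
```

```text
[[0.07, -0.02, 1.13], np.float64(0.003)] tool y az -0.076 q6 -0.19 tcp [ 0.5173 -0.0257  0.1238] t 35.65
0.0987446329117628 (array([ 0.5261, -0.0235]), [4, 17, 25, 18, 169], [16.5, 26.9]) [ 0.51788494 -0.02582529  0.12444463]
0.0987446329117628 (array([ 0.526 , -0.0235]), [3, 16, 27, 19, 193], [16.5, 26.6]) [ 0.51788494 -0.02582529  0.12444463]
```

Laterally the cap is aligned with the dock to within about 0.1 mm in the same camera. I lower it gently, watching the force.

Request:
{"op": "drive_tool", "data": {
  "increments": [
    [120, 0.05, 0, 0.8, 0, 0, 0],
    [120, 0.05, 0, 1.4, 0, 0, 0],
    [120, 0.05, 0, 1.9, 0, 0, 0],
    [120, 0.05, 0, 2.3, 0, 0, 0],
    [120, 0.05, 0, 2.6, 0, 0, 0],
    [120, 0.05, 0, 2.6, 0, 0, 0]
  ]
}}

```text
t: 36.35
tcp_pos: [0.5168, -0.0244, 0.0976]
tool_rot: [0.733, 0.68, -0.0, -0.001]
force: [-0.5, 1.3, -5.5]
finger_gap: 0.621
```

It is inside the collar. Now press at about 15 mm/s.

Request:
{"op": "drive_tool", "data": {
  "increments": [
    [120, 0, 0, 0.4, 0, 0, 0],
    [120, 0, 0, 0.8, 0, 0, 0],
    [120, 0, 0, 1.0, 0, 0, 0],
    [120, 0, 0, 1.15, 0, 0, 0],
    [120, 0, 0, 1.3, 0, 0, 0],
    [120, 0, 0, 1.45, 0, 0, 0],
    [120, 0, 0, 1.6, 0, 0, 0],
    [120, 0, 0, 1.75, 0, 0, 0],
    [120, 0, 0, 1.9, 0, 0, 0],
    [120, 0, 0, 2.05, 0, 0, 0],
    [120, 0, 0, 2.2, 0, 0, 0],
    [120, 0, 0, 2.35, 0, 0, 0],
    [120, 0, 0, 2.5, 0, 0, 0],
    [120, 0, 0, 2.6, 0, 0, 0],
    [120, 0, 0, 2.7, 0, 0, 0],
    [120, 0, 0, 2.7, 0, 0, 0]
  ]
}}

```text
t: 37.95
tcp_pos: [0.5171, -0.0245, 0.0736]
tool_rot: [0.733, 0.68, -0.0, -0.0]
force: [-5.8, 5.2, 16.0]
finger_gap: 0.621
```

Request:
{"op": "drive_tool", "data": {
  "increments": [
    [120, 0, 0, 0.15, 0, 0, 0],
    [120, 0, 0, 0.3, 0, 0, 0],
    [120, 0, 0, 0.3, 0, 0, 0]
  ]
}}

```text
t: 38.25
tcp_pos: [0.5172, -0.0245, 0.0734]
tool_rot: [0.733, 0.68, 0.0, 0.0]
force: [-9.8, 5.3, 36.2]
finger_gap: 0.62
```

Hard stop: 36 N with no further travel. I ease off, release partially and lift.

Request:
{"op": "drive_tool", "data": {
  "increments": [
    [120, 0, 0, -0.5, 0, 0, 0],
    [55, 0, 0, -0.5, 0, 0, 0],
    [55, 0, 0, -0.5, 0, 0, 0],
    [55, 0, 0, -0.5, 0, 0, 0],
    [55, 0, 0, -1.5, 0, 0, 0],
    [55, 0, 0, -4, 0, 0, 0],
    [40, 0, 0, -8, 0, 0, 0],
    [0, 0, 0, -12, 0, 0, 0],
    [0, 0, 0, -14, 0, 0, 0],
    [0, 0, 0, -14, 0, 0, 0]
  ]
}}

```text
t: 39.25
tcp_pos: [0.5205, -0.0258, 0.2122]
tool_rot: [0.733, 0.68, 0.002, 0.004]
force: [0.2, 0.6, 0.3]
finger_gap: 1.0
```

```bash
python3 - <<'E'
from h import *
delta((.432,-.366,.25),-.0785)
E
```

```text
[[-34.59, -6.28, -0.22], np.float64(0.004)] tool y az -0.075 q6 -0.19 tcp [ 0.5205 -0.0258  0.2122] t 39.25
```

Request:
{"op": "drive_tool", "data": {
  "increments": [
    [0, -5, -0.9, 0, 0, 0, 0],
    [0, -10, -1.8, 0, 0, 0, 0],
    [0, -15, -2.7, 0, 0, 0, 0],
    [0, -20, -3.6, 0, 0, 0, 0],
    [0, -25, -4.5, 0, 0, 0, 0],
    [0, -30, -5.4, 0, 0, 0, 0],
    [0, -34.6, -6.3, 0, 0, 0, 0],
    [0, -34.6, -6.3, 3, 0, 0, 0],
    [0, -34.6, -6.3, 3, 0, 0, 0],
    [0, -34.6, -6.3, 3, 0, 0, 0]
  ]
}}

```text
t: 40.25
tcp_pos: [0.4279, -0.3637, 0.1769]
tool_rot: [0.733, 0.68, 0.0, -0.002]
force: [0.1, 0.1, 0.1]
finger_gap: 0.997
```

```bash
python3 - <<'E'
from h import *
im=snap("scene","s13");print("c1",cap(im,(.432,-.367)))
delta((.4325,-.367,.06),-.0785)
E
```

```text
c1 (array([ 0.4333, -0.3686]), [7, 15, 21, 12, 102], [18.2, 22.4])
[[-0.3, 0.41, 15.34], np.float64(0.004)] tool y az -0.074 q6 -0.83 tcp [ 0.4288 -0.364   0.178 ] t 40.3
```

Request:
{"op": "drive_tool", "data": {
  "increments": [
    [0, -0.3, 0.4, 4, 0, 0, 0],
    [0, -0.3, 0.4, 8, 0, 0, 0],
    [0, -0.3, 0.4, 12, 0, 0, 0],
    [0, -0.3, 0.4, 14.5, 0, 0, 0],
    [0, -0.3, 0.4, 15.3, 0, 0, 0],
    [0, -0.3, 0.4, 15.3, 0, 0, 0],
    [120, -0.3, 0.4, 15.3, 0, 0, 0],
    [120, -0.3, 0.4, 15.3, 0, 0, 0],
    [120, -0.3, 0.4, 15.3, 0, 0, 0],
    [120, -0.3, 0.4, 15.3, 0, 0, 0],
    [120, -0.3, 0.4, 15.3, 0, 0, 0],
    [120, -0.3, 0.4, 15.3, 0, 0, 0]
  ],
  "force": 60
}}

```text
t: 41.5
tcp_pos: [0.4333, -0.3693, 0.0274]
tool_rot: [0.733, 0.68, -0.0, 0.002]
force: [-0.9, 0.9, 5.5]
finger_gap: 0.623
```

Request:
{"op": "drive_tool", "data": {
  "increments": [
    [120, 0, 0, -2, 0, 0, 0],
    [120, 0, 0, -5, 0, 0, 0],
    [120, 0, 0, -9, 0, 0, 0],
    [120, 0, 0, -13, 0, 0, 0],
    [120, 0, 0, -16, 0, 0, 0],
    [120, 0, 0, -16, 0, 0, 0],
    [120, 0, 0, -16, 0, 0, 0]
  ]
}}

```text
t: 42.2
tcp_pos: [0.4322, -0.3679, 0.1851]
tool_rot: [0.733, 0.68, -0.0, -0.0]
force: [-0.6, -0.5, -5.5]
finger_gap: 0.622
```

```bash
python3 - <<'E'
from h import *
x,y=D[4]
im=snap("scene","s14");p=manip.sense()["tcp_pos"];print(cap(im,p[:2],.16),p)
delta((x,y,.06+.16),-.0785)
E
```

```text
(array([ 0.4353, -0.3646]), [6, 15, 24, 15, 148], [18.5, 24.6]) [ 0.43147617 -0.36701607  0.18379523]
[[26.76, 5.96, -0.01], np.float64(0.003)] tool y az -0.075 q6 -0.83 tcp [ 0.4315 -0.367   0.1838] t 42.25
```

Request:
{"op": "drive_tool", "data": {
  "increments": [
    [120, 4, 0.9, -1, 0, 0, 0],
    [120, 8, 1.8, -1, 0, 0, 0],
    [120, 12, 2.7, -1, 0, 0, 0],
    [120, 16, 3.6, -1, 0, 0, 0],
    [120, 20, 4.5, -1, 0, 0, 0],
    [120, 24, 5.4, 0, 0, 0, 0],
    [120, 26.6, 5.9, 0, 0, 0, 0],
    [120, 26.6, 5.9, 1, 0, 0, 0],
    [120, 26.6, 5.9, 3, 0, 0, 0],
    [120, 26.6, 5.9, 5, 0, 0, 0],
    [120, 26.6, 5.9, 6, 0, 0, 0],
    [120, 26.6, 5.9, 6, 0, 0, 0],
    [120, 26.6, 5.9, 6, 0, 0, 0]
  ]
}}

```text
t: 43.55
tcp_pos: [0.5112, -0.108, 0.1248]
tool_rot: [0.733, 0.68, -0.0, -0.0]
force: [-0.6, -0.6, -4.3]
finger_gap: 0.62
```

```bash
python3 - <<'E'
import h
from h import *
x,y=D[4]
delta((x,y-.001,.06+.088),-.0785)
im=snap("scene","s15");p=manip.sense()["tcp_pos"];z=p[2]-.0265
for h.TH in(30,45):print(z,cap(im,(x,y),z,w=18),p)
E
```

```text
[[0.24, -0.04, 1.23], np.float64(0.003)] tool y az -0.076 q6 -0.35 tcp [ 0.5112 -0.108   0.1248] t 43.55
0.09894816448057239 (array([ 0.5198, -0.1   ]), [7, 19, 24, 16, 148], [19.2, 27.8]) [ 0.51175691 -0.10818244  0.12544816]
0.09894816448057239 (array([ 0.5195, -0.0996]), [7, 19, 25, 16, 165], [19.4, 27.6]) [ 0.51175691 -0.10818244  0.12544816]
```

Hover check: canister 1 sits about 3 mm too far to +y in the camera, so I shift by -3 mm and lower gently.

Request:
{"op": "drive_tool", "data": {
  "increments": [
    [120, -0.3, 0, 0, 0, 0, 0],
    [120, -0.3, 0, 0.8, 0, 0, 0],
    [120, -0.3, 0, 1.4, 0, 0, 0],
    [120, -0.3, 0, 1.9, 0, 0, 0],
    [120, -0.3, 0, 2.3, 0, 0, 0],
    [120, -0.3, 0, 2.6, 0, 0, 0],
    [120, -0.3, 0, 2.6, 0, 0, 0]
  ]
}}

```text
t: 44.3
tcp_pos: [0.5109, -0.1104, 0.0988]
tool_rot: [0.733, 0.68, -0.0, -0.001]
force: [-0.0, 0.6, -4.5]
finger_gap: 0.621
```

Request:
{"op": "drive_tool", "data": {
  "increments": [
    [120, 0, 0, 0.4, 0, 0, 0],
    [120, 0, 0, 0.8, 0, 0, 0],
    [120, 0, 0, 1.0, 0, 0, 0],
    [120, 0, 0, 1.15, 0, 0, 0],
    [120, 0, 0, 1.3, 0, 0, 0],
    [120, 0, 0, 1.45, 0, 0, 0],
    [120, 0, 0, 1.6, 0, 0, 0],
    [120, 0, 0, 1.75, 0, 0, 0],
    [120, 0, 0, 1.9, 0, 0, 0],
    [120, 0, 0, 2.05, 0, 0, 0],
    [120, 0, 0, 2.2, 0, 0, 0],
    [120, 0, 0, 2.35, 0, 0, 0],
    [120, 0, 0, 2.5, 0, 0, 0],
    [120, 0, 0, 2.65, 0, 0, 0],
    [120, 0, 0, 2.75, 0, 0, 0],
    [120, 0, 0, 2.75, 0, 0, 0]
  ]
}}

```text
t: 45.9
tcp_pos: [0.5113, -0.1107, 0.0751]
tool_rot: [0.733, 0.68, 0.0, 0.001]
force: [-6.7, 2.0, 20.5]
finger_gap: 0.618
```

Request:
{"op": "drive_tool", "data": {
  "increments": [
    [120, 0, 0, 0.15, 0, 0, 0],
    [120, 0, 0, 0.2, 0, 0, 0],
    [120, 0, 0, 0.2, 0, 0, 0]
  ]
}}

```text
t: 46.2
tcp_pos: [0.5113, -0.1108, 0.075]
tool_rot: [0.733, 0.68, 0.0, 0.001]
force: [-9.1, 2.2, 34.5]
finger_gap: 0.619
```

Hard stop again. I release and lift, then measure both docked canisters and canister 3 (plus mug and decoys near it).

Request:
{"op": "drive_tool", "data": {
  "increments": [
    [120, 0, 0, -0.4, 0, 0, 0],
    [55, 0, 0, -0.4, 0, 0, 0],
    [55, 0, 0, -0.4, 0, 0, 0],
    [55, 0, 0, -0.4, 0, 0, 0],
    [55, 0, 0, -1.5, 0, 0, 0],
    [55, 0, 0, -4, 0, 0, 0],
    [40, 0, 0, -8, 0, 0, 0],
    [0, 0, 0, -12, 0, 0, 0],
    [0, 0, 0, -15, 0, 0, 0],
    [0, -4, 0, -15, 0, 0, 0],
    [0, -9, 0, -15, 0, 0, 0],
    [0, -14, 0, -15, 0, 0, 0],
    [0, -14, 0, -15, 0, 0, 0]
  ]
}}

```text
t: 47.5
tcp_pos: [0.5012, -0.257, 0.2206]
tool_rot: [0.735, 0.678, -0.001, 0.003]
force: [-0.0, 1.3, 0.0]
finger_gap: 0.999
```

```bash
python3 - <<'E'
import h
from h import *
S=snap("scene","s16");T=snap("top","t16")
h.TH=45
for w in(16,22):print(cap(S,(.486,.457),w=w))
print("mug",ray("scene",(505,395),.07),"red",ray("scene",(521,297),0),ray("scene",(486,277),0))
a=cv2.resize(S[190:430,240:560],(480,360),interpolation=3);b=cv2.resize(T[170:310,130:250],(309,360),interpolation=3)
cv2.imwrite("pics/v16.png",np.hstack([a,b]))
E
```

```text
(array([0.4859, 0.4579]), [0, 4, 23, 24, 124], [7.3, 20.2])
(array([0.4864, 0.457 ]), [5, 10, 24, 24, 131], [12.9, 25.8])
mug [0.59314706 0.48645259] red [0.32974551 0.44190198] [0.32396296 0.35552745]
```

View pics/v16.png

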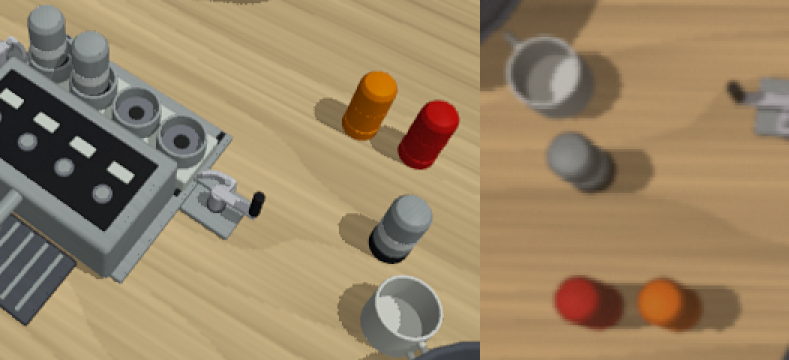

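The picture shows both canisters standing in docks 4 and 3. Canister 3 stands at crop (395,245) and the mug is close, at (402,315), so I grip it with the jaws across the line to the mug.

```bash
python3 - <<'E'
import h
from h import *
print("top disc top",ray("top",(130+91/2.575,170+151/2.571),.12),"scene top",ray("scene",(240+409/1.5,190+208/1.5),.12))
S=cv2.imread("pics/s16.png");h.TH=70;print(cap(S,(.486,.457),w=24))
# analog check: docked ones tops expected z=.168
delta((.485,.455,.25),-1.306)
E
```

```text
top disc top [0.48422808 0.4430082 ] scene top [0.48630388 0.44414795]
(array([0.4865, 0.4568]), [7, 11, 26, 25, 196], [14.7, 25.8])
[[70.29, -7.02, 0.58], np.float64(1.228)] tool y az -0.078 q6 -0.59 tcp [ 0.5003 -0.2513  0.2198] t 47.6
```

Request:
{"op": "drive_tool", "data": {
  "increments": [
    [0, 4, -0.4, -1, 0, 0, 0.1],
    [0, 8, -0.8, -2, 0, 0, 0.2],
    [0, 12, -1.2, -2, 0, 0, 0.3],
    [0, 16, -1.6, -2, 0, 0, 0.4],
    [0, 20, -2, -2, 0, 0, 0.5],
    [0, 24, -2.4, -2, 0, 0, 0.6],
    [0, 28, -2.8, -2, 0, 0, 0.7],
    [0, 32, -3.2, -2, 0, 0, 0.8],
    [0, 36, -3.6, -2, 0, 0, 0.9],
    [0, 40, -4, -2, 0, 0, 1.0],
    [0, 44, -4.4, -2, 0, 0, 1.1],
    [0, 48, -4.8, -2, 0, 0, 1.2],
    [0, 52, -5.2, -2, 0, 0, 1.23],
    [0, 56, -5.6, -2, 0, 0, 1.23],
    [0, 60, -6, -1, 0, 0, 1.23],
    [0, 64, -6.4, 0, 0, 0, 1.23],
    [0, 68, -6.9, 1, 0, 0, 1.23],
    [0, 69.5, -7, 2, 0, 0, 1.23],
    [0, 69.5, -7, 2, 0, 0, 1.23],
    [0, 69.5, -7, 2, 0, 0, 1.23]
  ]
}}

```text
t: 49.6
tcp_pos: [0.4818, 0.4474, 0.1995]
tool_rot: [0.991, 0.133, -0.001, 0.001]
force: [0.9, -0.4, 0.4]
finger_gap: 1.001
```

```bash
python3 - <<'E'
import h
from h import *
S=snap("scene","s17");h.TH=70;print(cap(S,(.486,.457),w=24))
delta((.485,.447,.06),-1.306)
E
```

```text
(array([0.4865, 0.4569]), [7, 11, 26, 25, 213], [14.8, 25.6])
[[0.25, 0.05, 17.55], np.float64(0.001)] tool y az -1.305 q6 1.88 tcp [0.4825 0.447  0.2001] t 49.65
```

Request:
{"op": "drive_tool", "data": {
  "increments": [
    [0, 0.2, 0, 4, 0, 0, 0],
    [0, 0.2, 0, 8, 0, 0, 0],
    [0, 0.2, 0, 11, 0, 0, 0],
    [0, 0.2, 0, 13, 0, 0, 0],
    [0, 0.2, 0, 14.5, 0, 0, 0],
    [0, 0.2, 0, 14.5, 0, 0, 0]
  ]
}}

```text
t: 50.25
tcp_pos: [0.4843, 0.4466, 0.0535]
tool_rot: [0.991, 0.132, -0.002, 0.001]
force: [-0.2, 0.4, 0.6]
finger_gap: 1.002
```

Request:
{"op": "drive_tool", "data": {
  "increments": [
    [0, 0, 0, 1.5, 0, 0, 0],
    [0, 0, 0, 2.9, 0, 0, 0],
    [0, 0, 0, 2.9, 0, 0, 0],
    [120, 0, 0, 2.9, 0, 0, 0],
    [120, 0, 0, 2.9, 0, 0, 0],
    [120, 0, 0, 2.9, 0, 0, 0],
    [120, 0, 0, 2.9, 0, 0, 0],
    [120, 0, 0, 2.9, 0, 0, 0],
    [120, 0, 0, 2.9, 0, 0, 0]
  ],
  "force": 60
}}

```text
t: 51.15
tcp_pos: [0.4855, 0.4494, 0.0268]
tool_rot: [0.991, 0.132, 0.001, -0.001]
force: [-1.2, 2.5, 5.7]
finger_gap: 0.623
```

Request:
{"op": "drive_tool", "data": {
  "increments": [
    [120, 0, 0, -2, 0, 0, 0],
    [120, 0, 0, -5, 0, 0, 0],
    [120, 0, 0, -9, 0, 0, 0],
    [120, 0, 0, -13, 0, 0, 0],
    [120, 0, 0, -16, 0, 0, 0],
    [120, 0, 0, -16, 0, 0, 0],
    [120, 0, 0, -16, 0, 0, 0]
  ]
}}

```text
t: 51.85
tcp_pos: [0.4838, 0.4476, 0.184]
tool_rot: [0.991, 0.132, -0.001, 0.001]
force: [-0.8, -0.0, -6.3]
finger_gap: 0.616
```

```bash
python3 - <<'E'
from h import *
x,y=D[1]
delta((x,y,.06+.16),-.0785)
E
```

```text
[[-3.77, 31.45, 0.0], np.float64(-1.227)] tool y az -1.305 q6 1.88 tcp [0.4838 0.4476 0.184 ] t 51.85
```

Request:
{"op": "drive_tool", "data": {
  "increments": [
    [120, -0.3, 3, -1, 0, 0, -0.1],
    [120, -0.7, 6, -1, 0, 0, -0.2],
    [120, -1, 9, -1, 0, 0, -0.3],
    [120, -1.4, 12, -1, 0, 0, -0.42],
    [120, -1.8, 15, -1, 0, 0, -0.54],
    [120, -2.1, 18, -1, 0, 0, -0.66],
    [120, -2.5, 21, -1, 0, 0, -0.78],
    [120, -2.9, 24, -1, 0, 0, -0.9],
    [120, -3.2, 27, -1, 0, 0, -1.02],
    [120, -3.5, 29, 0, 0, 0, -1.12],
    [120, -3.7, 31, 0, 0, 0, -1.2],
    [120, -3.8, 31.4, 0, 0, 0, -1.23],
    [120, -3.8, 31.4, 2, 0, 0, -1.23],
    [120, -3.8, 31.4, 4, 0, 0, -1.23],
    [120, -3.8, 31.4, 6, 0, 0, -1.23],
    [120, -3.8, 31.4, 6, 0, 0, -1.23],
    [120, -3.8, 31.4, 6, 0, 0, -1.23]
  ]
}}

```text
t: 53.55
tcp_pos: [0.5288, 0.1355, 0.1237]
tool_rot: [0.733, 0.68, -0.002, -0.002]
force: [-0.4, -0.4, -4.6]
finger_gap: 0.617
```

```bash
python3 - <<'E'
import h
from h import *
x,y=D[1]
delta((x,y,.06+.088),-.0785)
im=snap("scene","s18");p=manip.sense()["tcp_pos"];z=p[2]-.0265
for h.TH in(30,45):print(z,cap(im,(x,y),z,w=18),p)
for f,d in(("s12",3),("s15",4)):
    h.TH=30;print(f,cap(cv2.imread(f"pics/{f}.png"),D[d],.0988,w=18))
E
```

```text
[[-0.12, 0.14, 1.12], np.float64(0.003)] tool y az -0.075 q6 0.12 tcp [0.5288 0.1355 0.1237] t 53.55
0.09836587945000178 (array([0.5339, 0.136 ]), [5, 16, 26, 19, 127], [15.9, 27.8]) [0.53006676 0.13554874 0.12486588]
0.09836587945000178 (array([0.5338, 0.1362]), [5, 15, 26, 20, 156], [16.1, 27.5]) [0.53006676 0.13554874 0.12486588]
s12 (array([ 0.5264, -0.024 ]), [4, 18, 25, 17, 138], [16.2, 26.7])
s15 (array([ 0.5197, -0.1001]), [7, 19, 24, 16, 148], [19.2, 27.8])
```

Bounding box is centred on the dock column, so it is aligned. Lower gently.

Request:
{"op": "drive_tool", "data": {
  "increments": [
    [120, -0.1, 0, 0.8, 0, 0, 0],
    [120, -0.1, 0, 1.4, 0, 0, 0],
    [120, -0.1, 0, 1.9, 0, 0, 0],
    [120, -0.1, 0, 2.3, 0, 0, 0],
    [120, -0.1, 0, 2.6, 0, 0, 0],
    [120, -0.1, 0, 2.6, 0, 0, 0]
  ]
}}

```text
t: 54.2
tcp_pos: [0.5316, 0.1359, 0.1053]
tool_rot: [0.733, 0.68, 0.002, 0.001]
force: [-8.7, 2.9, 28.5]
finger_gap: 0.623
```

Caught on the rim. The moment tells which side.

```bash
python3 - <<'E'
from h import *
s=manip.sense();print(s["force"],s["ft_torque"])
E
```

```text
[-8.66507868  2.85974632 28.49956557] [-0.01917894  1.41130557 -0.09381023]
```

Request:
{"op": "drive_tool", "data": {
  "increments": [
    [120, 0, 0, -0.6, 0, 0, 0],
    [120, 0, 0, -1.2, 0, 0, 0],
    [120, 0, 0, -1.2, 0, 0, 0],
    [120, 0, 0, -1.2, 0, 0, 0]
  ]
}}

```text
t: 54.6
tcp_pos: [0.5304, 0.1345, 0.1112]
tool_rot: [0.733, 0.68, -0.0, -0.0]
force: [0.7, -0.6, -5.7]
finger_gap: 0.618
```

```bash
python3 - <<'E'
from h import *
s=manip.sense();print(s["force"],s["ft_torque"],s["tcp_pos"])
delta((*D[1],.148),-.0785)
E
```

```text
[ 0.74528763 -0.64559799 -5.7193903 ] [-0.00564987 -0.01149431 -0.08630569] [0.53043361 0.13452682 0.11123792]
[[-0.04, -0.04, -0.13], np.float64(0.003)] tool y az -0.075 q6 0.12 tcp [0.5304 0.1345 0.1112] t 54.6
```

Both the moment (contact on the -x rim) and the camera (x about 6 mm lower than in the two good hovers) say it is too far to -x. I shift +3 mm and retry gently.

Request:
{"op": "drive_tool", "data": {
  "increments": [
    [120, 0, 0.3, 0, 0, 0, 0],
    [120, 0, 0.3, 0.4, 0, 0, 0],
    [120, 0, 0.3, 0.8, 0, 0, 0],
    [120, 0, 0.3, 1.0, 0, 0, 0],
    [120, 0, 0.3, 1.0, 0, 0, 0]
  ]
}}

```text
t: 55.1
tcp_pos: [0.5345, 0.1345, 0.106]
tool_rot: [0.733, 0.68, 0.001, 0.001]
force: [-7.0, 0.1, 25.0]
finger_gap: 0.621
```

```bash
python3 - <<'E'
import h
from h import *
s=manip.sense();print(s["force"],s["ft_torque"],s["tcp_pos"])
E
```

```text
[-7.0079018   0.07453752 25.0382505 ] [-0.3049448   1.08606327 -0.09592504] [0.5344788  0.13451301 0.1060256 ]
```

Request:
{"op": "drive_tool", "data": {
  "increments": [
    [120, 0, 0, -0.5, 0, 0, 0],
    [120, 0, 0, -1.2, 0, 0, 0],
    [120, 0, 0, -1.2, 0, 0, 0],
    [120, 0, 0, -1.2, 0, 0, 0]
  ]
}}

```text
t: 55.5
tcp_pos: [0.5334, 0.1344, 0.1132]
tool_rot: [0.733, 0.68, -0.0, -0.0]
force: [-1.2, 0.4, -5.5]
finger_gap: 0.62
```

```bash
python3 - <<'E'
import h
from h import *
im=snap("scene","s19");p=manip.sense()["tcp_pos"];h.TH=30
print(p,cap(im,D[1],p[2]-.0265,w=18))
# silhouettes: column profile of steel body/band below gripper: print cap blob outline rows for the three hovers
for f,d,z in(("s12",3,.0988),("s15",4,.0989),("s18",1,.0984)):
    im=cv2.imread(f"pics/{f}.png");u,v=np.round(proj("scene",[*D[d],z+.011])).astype(int)
    print(f);
    for r in range(v-16,v+22,2):print(r-v," ".join("%3d"%x for x in im[r,u-18:u+20:2].max(1)))
E
```

```text
[0.53317321 0.13434216 0.1130029 ] (array([0.5325, 0.1304]), [3, 18, 26, 15, 108], [13.6, 28.0])
s12
-16  29  33  33  55  38  34  38 100 100  97  97 103 101 101 111 172 173 174 178
-14  24  33  33  35  36  34  49  95  98  96  98 102 102  98 139 194 188 180 172
-12  25  34  32  34  23  35 109  95  97  96  98 102 102 102 152 193 193 192 187
-10  33  28  34  32  22  96 111  95  97  96  97 102  99 138 145 194 193 192 192
-8  85  45  31  24  33  95 112  94  97  95  95  98 123 148 136 193 190 193 193
-6  84  78  27  25  36  84 110 125 125 103 172 127 149 148 108 195 192 191 190
-4  83  89  69  62  29  88 111 138 136 146 147 149 149 129  95 174 193 192 192
-2  90 107  49  78  97 118 128 138 142 148 147 151 115  97  84 160 152 174 192
0 100  81  28  77  78  86 105 126 128 129 114  97  98 100  47 146 158 157 157
2  81  79   5  63  80  83  87  91  93  96  96 100 100  86  20  78 160 157 158
4  81  79  49  15  68  85  88  92  95  97  97 103  76  18  24  77  98 163 158
6  80  77 104  12  13  46  65  86 103  89  71  39  20  17  46  76  77 163 159
8  76 105 111  32  14  17  15  16  15  19  16  19  
[... 2808 characters left out ...]
08  79   8  49  76  77  78  84  85  89  92  95  97  95  22  95 157 154
6 138  92  56   9  10  39  83  81  85  89  92  93  97  85  30  33  71 157 149
8 142  97  64  42  12  14  22  56  67  86  85  73  43  18  14  61  63 162 196
10 139  85 122  81  37  10  13  12  14  19  20  18  17  14  65  80  62 162 201
12 141  67 104  79  82  50  10  14  17  15  15  16  21  91 123  82  75 152 201
14 140  66 124  82  79  82  75  18  19  17  16  43 126 123 120  86 121 133 200
16 135  64  75 159  88  78  80  69  29  17  47 118 122 122  75 108 151 139 200
18 150 125  66  82 153 118  74  83 115 118 123 121 121 119 123 154  91 177 198
20 153 155 143 103  73 127 153 138 122 120 123 123 144 153 132  96  97 203 146
```

Comparing the cap outline pixel by pixel with the two good hovers, while ignoring the pad hole that had merged into the blob, gives the opposite answer: c3 is about 3 to 4 mm too far in +x and +y. The jaw-centred TCP x of the first two docks agrees. I correct that way.

Request:
{"op": "drive_tool", "data": {
  "increments": [
    [120, -0.38, -0.36, 0, 0, 0, 0],
    [120, -0.38, -0.36, 0, 0, 0, 0],
    [120, -0.38, -0.36, 0.4, 0, 0, 0],
    [120, -0.38, -0.36, 0.8, 0, 0, 0],
    [120, -0.38, -0.36, 1.1, 0, 0, 0],
    [120, -0.38, -0.36, 1.4, 0, 0, 0],
    [120, -0.38, -0.36, 1.4, 0, 0, 0]
  ]
}}

```text
t: 56.25
tcp_pos: [0.5313, 0.1324, 0.1052]
tool_rot: [0.733, 0.68, 0.003, 0.001]
force: [-7.8, 3.8, 30.2]
finger_gap: 0.616
```

```bash
python3 - <<'E'
from h import *
s=manip.sense();print(s["force"],s["ft_torque"],s["tcp_pos"])
E
```

```text
[-7.8207253   3.83315701 30.20732898] [ 0.22733199  1.14200803 -0.07939119] [0.53128618 0.13237129 0.10524958]
```

Request:
{"op": "drive_tool", "data": {
  "increments": [
    [120, 0, 0, -0.6, 0, 0, 0],
    [120, 0, 0, -1.4, 0, 0, 0],
    [120, 0, 0, -2.4, 0, 0, 0],
    [120, 0, 0, -2.4, 0, 0, 0],
    [120, 0, 0, -2.4, 0, 0, 0]
  ]
}}

```text
t: 56.75
tcp_pos: [0.5298, 0.1308, 0.1235]
tool_rot: [0.733, 0.68, -0.0, -0.0]
force: [-1.0, 0.1, -4.9]
finger_gap: 0.618
```

```bash
python3 - <<'E'
from h import *
s=manip.sense();print(s["tcp_pos"],s["tool_rot"])
im=snap("scene","s20");z=s["tcp_pos"][2]-.0265;print("z",z)
# cap silhouette by same edge rule; also collar for reference
def outline(im,x,y,z):
    u,v=np.round(proj("scene",[x,y,z+.011])).astype(int);g=im.max(2).astype(int)
    L=[];
    for r in range(v-4,v+12):
        row=g[r,u-20:u+21];d=np.nonzero(row<45)[0]-20
        L.append((r-v,d.min() if len(d) else None,d.max() if len(d) else None))
    return (u,v),L
for f,d,p,z in(("s12",3,(.5179,-.0258),.0988),("s15",4,(.5118,-.1082),.0989),("s18",1,(.5301,.1355),.0984),("s20",1,s["tcp_pos"][:2],z)):
    print(f,outline(cv2.imread(f"pics/{f}.png"),*p,z))
E
```

```text
[0.52978072 0.13078762 0.12354379] [ 7.33170586e-01  6.80044758e-01 -1.11691794e-04 -8.60990486e-05]
z 0.09704378929367503
s12 ((np.int64(300), np.int64(234)), [(np.int64(-4), np.int64(-10), np.int64(-9)), (np.int64(-3), None, None), (np.int64(-2), None, None), (np.int64(-1), np.int64(-13), np.int64(-13)), (np.int64(0), np.int64(-13), np.int64(-13)), (np.int64(1), np.int64(-13), np.int64(11)), (np.int64(2), np.int64(-13), np.int64(11)), (np.int64(3), np.int64(-13), np.int64(11)), (np.int64(4), np.int64(-12), np.int64(11)), (np.int64(5), np.int64(-12), np.int64(11)), (np.int64(6), np.int64(-12), np.int64(10)), (np.int64(7), np.int64(-12), np.int64(9)), (np.int64(8), np.int64(-11), np.int64(9)), (np.int64(9), np.int64(-10), np.int64(8)), (np.int64(10), np.int64(-9), np.int64(6)), (np.int64(11), np.int64(-7), np.int64(6))])
s15 ((np.int64(271), np.int64(215)), [(np.int64(-4), np.int64(-11), np.int64(-11)), (np.int64(-3), None, None), (np.int64(-2), None, None), (np.int64(-1), None, None), (np.int64(0), None, None), (np.int64(1), None, None), (np.int64(2), np.int64(13), np.int64(13)), (n
[... 1184 characters left out ...]
t64(-4), np.int64(-15), np.int64(-6)), (np.int64(-3), np.int64(-15), np.int64(-5)), (np.int64(-2), np.int64(-15), np.int64(-6)), (np.int64(-1), np.int64(-15), np.int64(-15)), (np.int64(0), np.int64(-16), np.int64(-14)), (np.int64(1), np.int64(-15), np.int64(11)), (np.int64(2), np.int64(-15), np.int64(-13)), (np.int64(3), np.int64(-15), np.int64(10)), (np.int64(4), np.int64(-14), np.int64(10)), (np.int64(5), np.int64(-14), np.int64(10)), (np.int64(6), np.int64(-14), np.int64(9)), (np.int64(7), np.int64(-13), np.int64(8)), (np.int64(8), np.int64(-13), np.int64(8)), (np.int64(9), np.int64(-11), np.int64(7)), (np.int64(10), np.int64(-11), np.int64(5)), (np.int64(11), np.int64(-9), np.int64(5))])
```

Using the outline relative to the TCP, c3 sits about 2 mm toward -y in the jaws compared with c2, so the target is about (0.5285, 0.137). Next trial.

Request:
{"op": "drive_tool", "data": {
  "increments": [
    [120, 0.6, -0.18, 0, 0, 0, 0],
    [120, 0.6, -0.18, 0.5, 0, 0, 0],
    [120, 0.6, -0.18, 1.0, 0, 0, 0],
    [120, 0.6, -0.18, 1.5, 0, 0, 0],
    [120, 0.6, -0.18, 1.9, 0, 0, 0],
    [120, 0.6, -0.18, 2.2, 0, 0, 0],
    [120, 0.6, -0.18, 2.4, 0, 0, 0],
    [120, 0.6, -0.18, 2.4, 0, 0, 0]
  ]
}}

```text
t: 57.6
tcp_pos: [0.5283, 0.1371, 0.0995]
tool_rot: [0.733, 0.68, -0.0, -0.0]
force: [0.3, 1.4, -5.2]
finger_gap: 0.62
```

```bash
python3 - <<'E'
from h import *
s=manip.sense();print(s["force"],s["ft_torque"],s["tcp_pos"])
E
```

```text
[ 0.32505085  1.43591929 -5.19202157] [ 0.26458551 -0.04233141  0.01654743] [0.52826287 0.13710216 0.09945691]
```

It is in the collar: z is below the rim and there is no load. Now press.

Request:
{"op": "drive_tool", "data": {
  "increments": [
    [120, 0, 0, 0.4, 0, 0, 0],
    [120, 0, 0, 0.8, 0, 0, 0],
    [120, 0, 0, 1.0, 0, 0, 0],
    [120, 0, 0, 1.15, 0, 0, 0],
    [120, 0, 0, 1.3, 0, 0, 0],
    [120, 0, 0, 1.45, 0, 0, 0],
    [120, 0, 0, 1.6, 0, 0, 0],
    [120, 0, 0, 1.75, 0, 0, 0],
    [120, 0, 0, 1.9, 0, 0, 0],
    [120, 0, 0, 2.05, 0, 0, 0],
    [120, 0, 0, 2.2, 0, 0, 0],
    [120, 0, 0, 2.35, 0, 0, 0],
    [120, 0, 0, 2.5, 0, 0, 0],
    [120, 0, 0, 2.65, 0, 0, 0],
    [120, 0, 0, 2.75, 0, 0, 0],
    [120, 0, 0, 2.85, 0, 0, 0],
    [120, 0, 0, 2.85, 0, 0, 0]
  ]
}}

```text
t: 59.3
tcp_pos: [0.5288, 0.1367, 0.0743]
tool_rot: [0.733, 0.68, 0.0, 0.001]
force: [-4.9, -1.8, 16.0]
finger_gap: 0.618
```

Request:
{"op": "drive_tool", "data": {
  "increments": [
    [120, 0, 0, 0.15, 0, 0, 0],
    [120, 0, 0, 0.3, 0, 0, 0],
    [120, 0, 0, 0.3, 0, 0, 0]
  ]
}}

```text
t: 59.6
tcp_pos: [0.5291, 0.1366, 0.0739]
tool_rot: [0.733, 0.68, 0.001, 0.001]
force: [-8.7, -1.9, 33.3]
finger_gap: 0.621
```

Request:
{"op": "drive_tool", "data": {
  "increments": [
    [120, 0, 0, -0.5, 0, 0, 0],
    [55, 0, 0, -0.5, 0, 0, 0],
    [55, 0, 0, -0.5, 0, 0, 0],
    [55, 0, 0, -0.5, 0, 0, 0],
    [55, 0, 0, -1.5, 0, 0, 0],
    [55, 0, 0, -4, 0, 0, 0],
    [40, 0, 0, -8, 0, 0, 0],
    [0, 0, 0, -13, 0, 0, 0],
    [0, 0, -4, -17, 0, 0, 0],
    [0, 0, -9, -17, 0, 0, 0],
    [0, 6, -10, -17, 0, 0, 0],
    [0, 10, -10, -17, 0, 0, 0],
    [0, 10, -10, -17, 0, 0, 0]
  ]
}}

```text
t: 60.9
tcp_pos: [0.4359, 0.2488, 0.2394]
tool_rot: [0.731, 0.682, 0.002, -0.0]
force: [0.9, -0.3, 0.0]
finger_gap: 0.998
```

Release done. Final numeric check: height profile of each docked canister (label edges), levers, mug and bottle.

```bash
python3 - <<'E'
from h import *
S=snap("scene","s21");S0=cv2.imread("pics/scene0.png");g=S.max(2)
o=np.array(CM["scene"]["cam_to_world"])[:2,3]
zs=np.arange(.085,.19,.004)
for d in(1,3,4):
    p=np.array(D[d]);n=(o-p)/np.linalg.norm(o-p);q=p+n*.027
    uv=np.array([proj("scene",[*q,z]) for z in zs],np.float32)
    print(d,cv2.remap(g,uv[:,0].reshape(1,-1),uv[:,1].reshape(1,-1),1)[0].tolist())
# reference: canister 1 at z=0 in the first picture
p=np.array([.4325,-.367]);n=(o-p)/np.linalg.norm(o-p);q=p+n*.027
uv=np.array([proj("scene",[*q,z-.048]) for z in zs],np.float32);print("ref",cv2.remap(S0.max(2),uv[:,0].reshape(1,-1),uv[:,1].reshape(1,-1),1)[0].tolist())
u=np.array([.997,-.077]);v=np.array([.077,.997])
for nme,A,s in(("L",(.5656,.2145),1),("R",(.5344,-.1909),-1)):
    q=proj("scene",[*(np.array(A)+.055*s*v),.1]);k=S[int(q[1])-4:int(q[1])+8,int(q[0])-5:int(q[0])+6].max(2);print(nme,(k<40).sum())
for n,(a,b,c,d) in {"mug":(370,430,475,540),"bottle":(145,210,100,150)}.items():print(n,cv2.absdiff(S,S0)[a:b,c:d].mean())
print(manip.sense()["t"])
E
```

```text
1 [88, 89, 90, 102, 124, 135, 131, 131, 134, 123, 86, 89, 89, 89, 89, 89, 89, 90, 95, 113, 127, 127, 132, 147, 157, 157, 156]
3 [92, 91, 97, 117, 134, 138, 138, 137, 124, 94, 93, 94, 93, 94, 92, 93, 93, 95, 108, 123, 125, 126, 138, 152, 155, 155, 154]
4 [93, 92, 99, 126, 141, 139, 141, 145, 128, 91, 92, 94, 94, 94, 95, 94, 94, 94, 109, 125, 127, 133, 153, 156, 155, 155, 155]
ref [90, 92, 114, 136, 135, 135, 135, 118, 94, 90, 89, 89, 91, 91, 90, 89, 92, 104, 122, 124, 134, 149, 150, 149, 149, 148, 147]
L 69
R 54
mug 3.867179487179487
bottle 3.748
60.95
```

```bash
python3 -c "
from station import manip
print(manip.sense()['t'],manip.sign_off())"
```

```text
the job is handed in; nothing more can be done
60.95 None
```

The job is handed in at t = 61 s. The valve block is home, both cam levers are turned out to their stops, and the three canisters present stand pressed down in docks 1, 3 and 4. There was no fourth canister, so dock 2 is empty.

**What went wrong and was mended**
- **Tool height:** the reported tool height was off. A touch on the counter showed the closed fingertips 35.5 mm higher than reported. Because of this the first push bore on the collars rather than the push face, and the first try at the left lever passed over the knob. I corrected for it and repeated both.
- **Body contact:** with the second push, done with the height corrected, I saw up to 32 N forward at the wrist. Part of that may have gone through the gripper body, still under the 40 N limit.
- **Knocked canister:** canister 3 was knocked aside during the run. I found it again near the mug and gripped it across the line to the mug.
- **Dock 1:** the canister caught on the collar rim three times, at 25 to 30 N, before a position correction let it in.

**Last checks**
- **Canisters:** each press ended at a hard stop (33 to 36 N, no further travel, underside about 48 mm). Afterwards the label edges of docks 3 and 4 lay 2 to 4 mm from where a fully down canister would show, and dock 1 about 3 mm higher again. A pad left up would show 12 mm.
- **Levers and block:** both lever knobs show at the quarter-turn place. Both cameras put the block 17 mm from its start, against 19 mm measured under the first push. I took that as home because both levers reached their stops.
- **Mug and bottle:** their image regions changed only a little between the first and last pictures.

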